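# Set the draught-shield window wide open on the end hole of its stay

## Robot

A 6-joint arm with a two-finger parallel gripper is mounted at the origin on the work surface. World frame = base frame: x ahead of the robot, y to its left, z up, the work surface at z = 0. Lengths are in m, angles in degrees, forces in N, time in s.
With the tool pointing down it reaches from about 0.35 to 0.725 m from the base axis. Payload 4.3 kg.
Tool frame: the origin (TCP) lies midway between the tips of the shut fingers; the grasp point (between the pads) lies 19 mm behind it; z points along the fingers, y is the direction in which the jaws open and shut (so a half turn about z gives the same grasp; the last joint's range is limited). The gripper opens to 85 mm and grips with 20 to 120 N. Pads are 22 mm wide; open, the fingers measure 114 mm over their backs; the gripper's body (76 mm by 85 mm) begins 54 mm behind the grasp point. The pads swing forward as they close: fully open they stand 13 mm farther back than shut.
Start: joints at [-6.32, 21.618, 4.641, 73.018, 0, 83.68], TCP at [0.575, 0, 0.231] pointing down, gripper open.
Joint ranges: [-156.06, 156.06], [-48.1, 94.91], [-58.44, 69.94], [-101.28, 121.22], [-78.64, 73.56], [-180, 180]. Speed limits (degrees/s): [147.25, 147.25, 180, 180, 180, 180].

## Interface

Orientations are given as [roll, pitch, yaw] about the fixed x, y, z axes, in that order (R = Rz(yaw) Ry(pitch) Rx(roll)).
In Python, from cell import ctrl gives the robot as it stands. The module is installed in compiled form; this text tells all that it offers.
- The arm moves only by the tool apply_moves, never from a script. Its argument "motion" is one flat list of numbers, 5 for each row, row after row: the shift along the world's x, y, z in units of 400 mm (1.0 is 400 mm), then the turn about the world's z in units of 45 degrees (1.0 is 45 degrees), then the opening, from -1 (shut) to 1 (fully open). A call has 1 to 10 rows; each row is the pose to reach, as a shift and turn from the pose commanded when the call began; what a row does not reach only later rows make up. A row lasts 1/10 s, in which the tool goes at most 50 mm and 8.59 degrees, less where a joint would pass 70% of its speed; a pose out of reach is approached as far as the arm can. A call with a number of a shift or a turn outside -1 to 1 is refused whole. A call with a gripper value outside its range is refused whole. The fingers move at their own pace and stop on an object; "grip_force" is the grip in N (left out, the last holds). Time passes only in rows, so rows that repeat a pose let the fingers close. It gives the time, the measured TCP pose, the force and the opening at its end, in the units of the state.
- ctrl.get_obs(): the state, without advancing time (a new reading comes with each control period).
- ctrl.grab_frame(name): name is "scene" or "side" or "wrist"; returns a dict with "pixels" (400x640x3 uint8, red, green, blue), "mtx" (3x3 intrinsics, pixels), "position" and "rotation" of the camera in the world; the wrist camera has in their place "tool_from_camera" (4x4, takes a point from camera to tool coordinates, whose origin is the TCP and whose axes are the flange's). Camera axes: x right, y down, z forward; pixel columns grow to the right and rows downward; lengths in m; the calibration is good to about 2 mm. A picture is of the moment at which its call begins: read the wrist's pose just before it. There is no depth.
- ctrl.job_done(): hands the job in, once; it reports no verdict.
The state is a dict: "time": time; "q": joint angles; "qvel": joint speeds; "joint_efforts": joint torques, N m; "position": TCP position; "eef_rot": TCP orientation; "ft_force": force on the tool from outside, world axes, zero at the start; "moment": the same for the moment, N m; "opening": finger opening in m.
Only numpy, scipy, OpenCV 4.12 (cv2) and the standard library are available. Lean on these libraries where they do the work, as an engineer would, in place of code of your own. Each camera call takes 0.05 s, during which the arm holds its last target.

## Task

The window of the draught shield is held ajar by its stay and a light spring wants to close it. Lift the stay off its pin, open the window further and drop the stay's end hole (the one next to the black grip) fully down over the pin, then let go. Do it gently: do not press or wrench the stay hard against the pin, do not let the window swing shut, and leave the other things alone.

Things in the scene. Friction and masses are not known exactly. Their poses are not given: they have to be found in the camera images.
- shield: Draught shield, a fixed white and clear case 260 deep (x) x 340 wide (y) x 170 mm high; origin at the centre of its underside, x axis from its window side to its back. Its flat top is 170 mm above the bench. The hinge line of its window is vertical, at x = -140, y = +130 mm in this frame.
- window (a joint): Opening of the clear window (200 mm long, top edge 160 mm above the bench), rad: 0 = shut (window along the shield's -y from the hinge line), growing as its free end swings out to the shield's -x; at most 1.5. A spring shuts it with 0.25 N m per rad of (opening + 0.6 rad), that is about 2 to 4 N along the stay.
- pivot (a point): Where the stay is jointed to the window: 150 mm from the hinge line along the window, 179 mm above the bench. The stay swings freely sideways and can be lifted here; lowered, it comes to rest level on a stop in this joint.
- stay: Flat steel bar 30 wide, 6 thick, 250 mm long, about 0.2 kg; origin where it is jointed to the window (= pivot, mid-thickness), x along the bar to its free end, z up. Level (lying down), its underside is 176 mm above the bench. On its centre line: three loose 18 mm holes 110, 135, 160 mm from the origin (the pin starts in one of them) and a snug 10 mm end hole at 190 mm.
- grip (a point): Middle of the black upright round grip near the free end of the stay, 16 mm diameter, standing 44 mm tall on the bar, 235 mm from the pivot; this point is 24 mm above the bar's top.
- end_hole (a point): Centre of the end hole, 190 mm from the pivot, the one nearest to the grip; the point lies at the bar's underside.
- pin_base: Fixed round foot of the pin, 22 mm diameter, 5 mm tall, on the shield's top; origin at the centre of its underside, 170 mm above the bench. It is screwed into one of three seats; the other two carry flat blanking screws. The pin on it is eccentric: its axis stands 3.5 mm from the foot's centre, in a direction that differs each time and is not told by this pose; see it or feel for it.
- pin_height (a point): Point on the foot's axis at the height of the pin's top: 191 mm above the bench, 9 mm above the top of the level bar; a hole clears the pin when its underside is higher. The upright steel pin, 8 mm diameter with a flat top whose edge is rounded by 2 mm, stands 3.5 mm beside this point.
- standard: Loose steel setting standard, 56 mm wide, 30 mm tall, on the shield's top; origin at its underside. Leave alone.
- case_box: Loose black stylus case 110 x 75 x 35 mm on the bench; origin at its underside. Leave alone.
- oil: Small white bottle, 40 mm diameter, 100 mm tall, on the bench; origin at its underside. Leave alone.

How it is judged:
By the outcome, as a careful person would: the job done as asked, in the order asked, and still so for the second after the job is handed in, with the robot touching nothing.
It also fails if it takes over 64 s, if anything falls off the work surface, if the arm or the gripper's body presses on something with over 40 N, if the wrist force passes 120 N, or if a joint passes its speed limit or range.

## Working session

There is one attempt and no reset: what is moved stays moved. The work goes in short steps, Python scripts to look and compute and a tool call to move; the robot and the scene stay as the last step left them, time stands still between calls to the robot, and variables do not carry over. Pictures are saved under pics/ and viewed, and the job is handed in when it is done.

Besides the shell and the picture viewer there is one more tool, called after "Emit:" in YAML: its name, and indented under it one key for each argument. apply_moves: Moves the arm, as the interface text tells. Shifts and turns lie within -1 to 1; 1 stands for 400 mm of shift or 45 degrees of turn. Its arguments: {"type":"object","properties":{"motion":{"type":"array","items":{"type":"number"}},"grip_force":{"type":"number"}},"required":["motion"]}

```bash
mkdir -p pics
python3 - <<'E'
from cell import ctrl
import cv2,numpy as np,pickle
print(ctrl.get_obs())
d={}
for n in ["scene","side","wrist"]:
    f=ctrl.grab_frame(n); d[n]=f
    cv2.imwrite(f"pics/{n}0.png",f["pixels"][:,:,::-1])
    print(n,{k:np.round(v,4).tolist() for k,v in f.items() if k!="pixels"})
pickle.dump(d,open("f0.pkl","wb"))
E
```

```text
{'time': 0.0, 'q': array([-6.31991862e+00,  2.16640725e+01,  4.56210164e+00,  7.30192303e+01,
        4.91313707e-04,  8.36812916e+01]), 'qvel': array([ 0.03498443, -0.00121555, -0.09444981,  0.02375063,  0.03976678,
        0.0333123 ]), 'joint_efforts': array([ 5.03441061e-04, -4.63600910e+01,  2.69876987e+01,  2.07655923e-02,
       -6.74222474e-05, -6.15417605e-06]), 'position': array([5.74329642e-01, 8.10355095e-05, 2.30333602e-01]), 'eef_rot': array([-1.79879589e+02, -1.38275747e-02,  8.99987747e+01]), 'ft_force': array([ 0.6612442 ,  0.19689388, -0.80112785]), 'moment': array([-0.0185261 ,  0.01663838, -0.00529004]), 'opening': 0.08544979004572135}
scene {'mtx': [[392.1795, 0.0, 317.2312], [0.0, 392.1795, 193.096], [0.0, 0.0, 1.0]], 'position': [1.171, -0.5875, 0.8389], 'rotation': [-133.4167, -0.8625, 52.6173]}
side {'mtx': [[402.4746, 0.0, 319.1386], [0.0, 402.4746, 195.1439], [0.0, 0.0, 1.0]], 'position': [0.3579, 0.5129, 0.6863], 'rotation': [-130.324, 0.3877, -159.1494]}
wrist {'mtx': [[302.5189, 0.0, 318.0788], [0.0, 302.5189, 200.9829], [0.0, 0.0, 1.0]], 'tool_from_camera': [[-0.0002, -0.966, -0.2586, 0.0651], [1.0, -0.0001, -0.0005, 0.0], [0.0004, -0.2586, 0.966, -0.1434], [0.0, 0.0, 0.0, 1.0]]}
```

View pics/scene0.png

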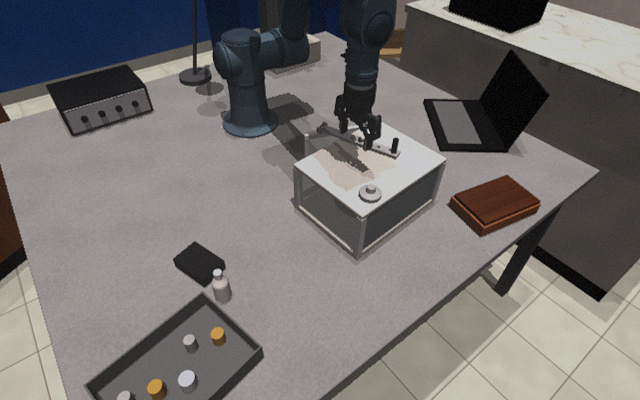

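View pics/side0.png

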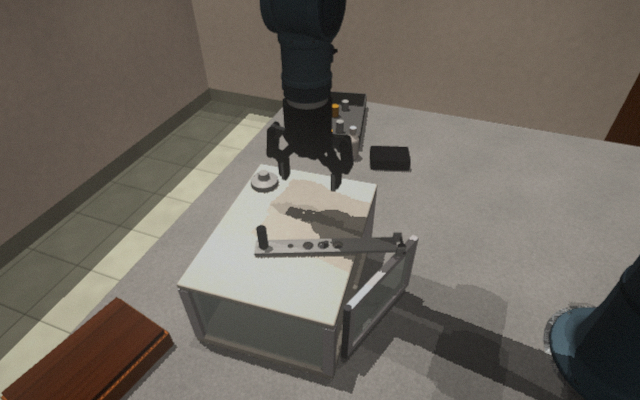

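View pics/wrist0.png

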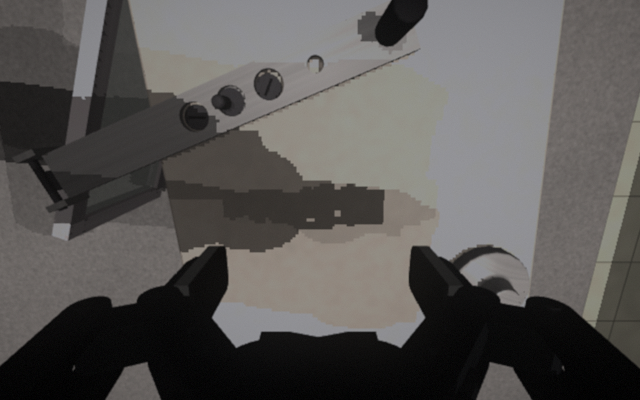

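```bash
cat > h.py <<'E'
import numpy as np,cv2,pickle
from scipy.spatial.transform import Rotation as R
def T(p,rpy):
    M=np.eye(4);M[:3,:3]=R.from_euler('xyz',rpy,degrees=True).as_matrix();M[:3,3]=p;return M
def cam(f,obs=None):
    return T(obs["position"],obs["eef_rot"])@f["tool_from_camera"] if "tool_from_camera" in f else T(f["position"],f["rotation"])
def ray(f,uv,z,obs=None):
    M=cam(f,obs);K=f["mtx"];d=M[:3,:3]@np.linalg.solve(K,[uv[0],uv[1],1]);o=M[:3,3]
    return o+d*(z-o[2])/d[2]
def proj(f,p,obs=None):
    M=np.linalg.inv(cam(f,obs));c=M[:3,:3]@np.asarray(p)+M[:3,3];u=f["mtx"]@c;return u[:2]/u[2]
E
python3 - <<'E'
import pickle,cv2
d=pickle.load(open("f0.pkl","rb"))
w=d["wrist"]["pixels"][:,:,::-1]
cv2.imwrite("pics/w0z.png",cv2.resize(w[0:240,0:440],(800,436),interpolation=cv2.INTER_CUBIC))
cv2.imwrite("pics/w0z2.png",cv2.resize(w[40:140,160:340],(792,440),interpolation=cv2.INTER_CUBIC))
s=d["side"]["pixels"][:,:,::-1]
cv2.imwrite("pics/s0z.png",cv2.resize(s[160:360,170:430],(780,600),interpolation=cv2.INTER_CUBIC))
E
```

```text
(no output)
```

View pics/w0z.png

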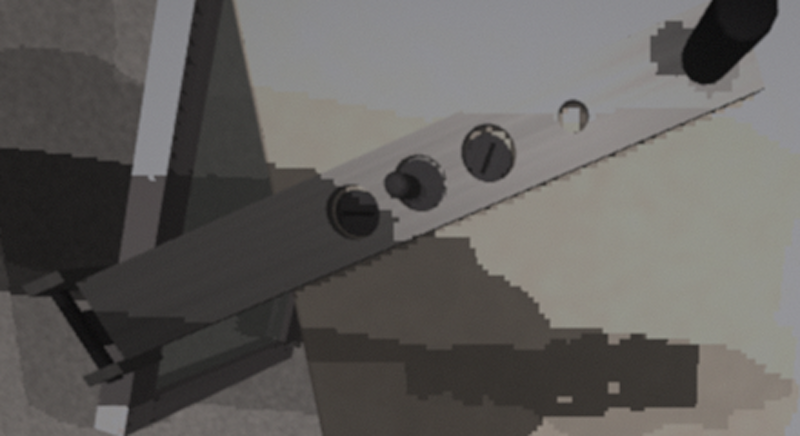

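View pics/w0z2.png

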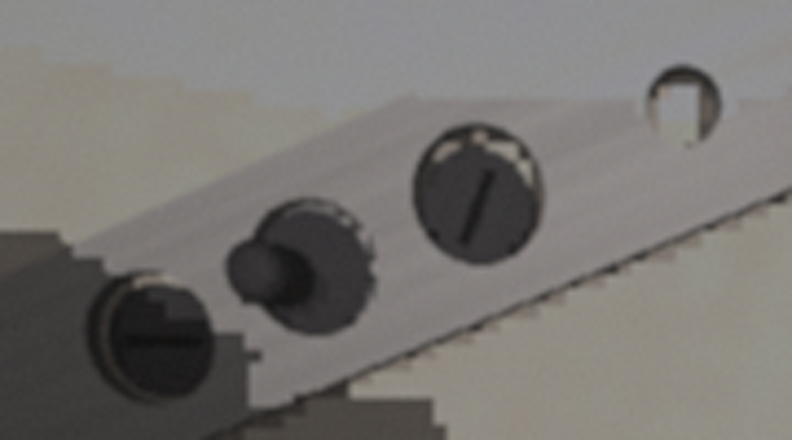

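View pics/s0z.png

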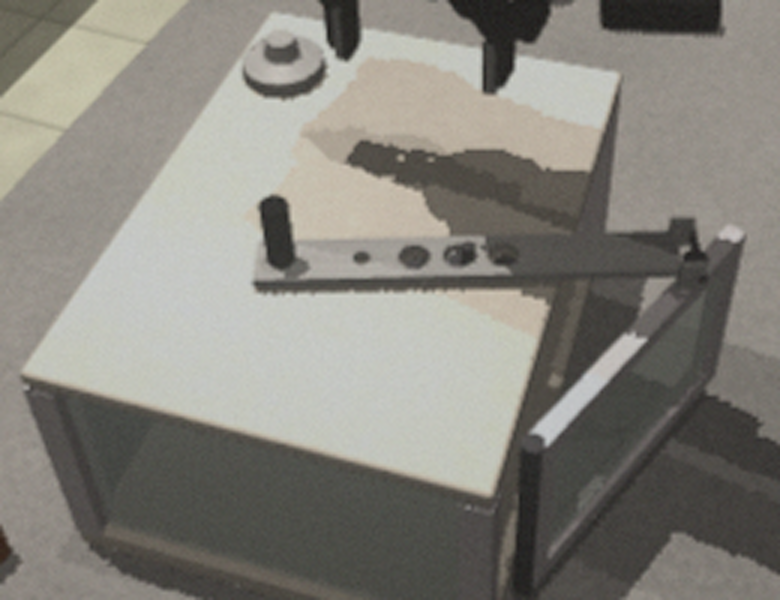

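Run:
```python
from h import *
from cell import ctrl
d=pickle.load(open("f0.pkl","rb"));o=ctrl.get_obs();w=d["wrist"]
z=.182
px={110:(194.1,116.6),135:(231.1,100.2),160:(269.1,84.1),190:(315.2,63.9)}
P={k:ray(w,v,z,o)[:2] for k,v in px.items()}
for k in P:print(k,np.round(P[k]*1000,1))
a=np.array(list(px));M=np.array([P[k] for k in px])
A=np.c_[np.ones(4),a/1000]; s=np.linalg.lstsq(A,M,rcond=None)[0]
print("pivot",s[0]*1000,"dir",s[1],np.linalg.norm(s[1]),np.degrees(np.arctan2(s[1][1],s[1][0])),"resid mm",np.round((A@s-M)*1000,2).tolist())
u=s[1]/np.linalg.norm(s[1]);print("grip",(P[190]+u*.045)*1000)
print("pin top",ray(w,(218.6,100.9),.191,o)*1000)
# shield edges: side view
g=np.r_[P[190]+u*.045,.226]
print("grip top proj side",proj(d["side"],g),"scene",proj(d["scene"],g),"endhole side",proj(d["side"],np.r_[P[190],.182]))
print("pivot side",proj(d["side"],np.r_[s[0],.182]))
# corners in side view from s0z zoom 3x offset(170,160)
for n,p in dict(A=(24,378),B=(492,496),C=(620,74),D=(270,14)).items():
    q=(170+p[0]/3,160+p[1]/3);print(n,np.round(ray(d["side"],q,.170)*1000,1))
for n,p in dict(free_top=(733,235),hinge_top=(535,442)).items():
    q=(170+p[0]/3,160+p[1]/3);print(n,np.round(ray(d["side"],q,.160)*1000,1))
```

```text
110 [498.5  67.1]
135 [521.9  76.6]
160 [545.2  85.7]
190 [572.7  96.8]
pivot [396.61737209  26.43247607] dir [0.92760524 0.37077958] 0.9989639486339037 21.787429688085414 resid mm [[0.11, 0.1], [-0.06, -0.16], [-0.2, 0.01], [0.14, 0.04]]
grip [614.50663517 113.5406438 ]
pin top [517.15346186  75.720025   191.        ]
grip top proj side [260.79178027 226.47491503] scene [395.35819507 137.67784982] endhole side [290.01760892 244.54742569]
pivot side [401.85495841 242.67124407]
A [706.9 229.  170. ]
B [454.9 208.1 170. ]
C [ 479.3 -126.1  170. ]
D [ 735.  -105.3  170. ]
free_top [379.6 -13.  160. ]
hinge_top [446.5 165.6 160. ]
```

Emit:
apply_moves:
  motion: [0,0,0.05,0.18,1,0.02,0.05,0.05,0.36,1,0.04,0.1,0.05,0.54,1,0.06,0.15,0.05,0.72,1,0.08,0.2,0.05,0.9,1,0.09,0.25,0.05,1,1,0.098,0.283,0.05,1,1]

```text
time: 0.85
position: [0.6142, 0.1145, 0.2508]
eef_rot: [-180.0, -0.0, 135.0]
ft_force: [0.0, 0.3, 0.7]
opening: 0.0853
```

Emit:
apply_moves:
  motion: [0,0,0,0.18,1,0,0,0,0.36,1,0,0,0,0.54,1,0,0,0,0.72,1,0,0,0,0.9,1,0,0,0,1,1]

```text
time: 1.45
position: [0.614, 0.113, 0.251]
eef_rot: [-180.0, -0.0, -179.9]
ft_force: [-0.2, -0.0, -0.1]
opening: 0.0853
```

Emit:
apply_moves:
  motion: [0,0,0,0.18,1,0,0,0,0.36,1,0,0,0,0.48,1,0,0,0,0.48,1,0,0,0,0.48,1]

```text
time: 1.95
position: [0.6141, 0.1131, 0.2512]
eef_rot: [180.0, -0.0, -158.6]
ft_force: [-0.2, -0.1, -0.1]
opening: 0.0852
```

```bash
cat > shot.py <<'E'
import sys
from h import *
from cell import ctrl
def shot(n,cams=("wrist",)):
    o=ctrl.get_obs();d={"o":o}
    for c in cams:
        d[c]=ctrl.grab_frame(c);cv2.imwrite(f"pics/{c}{n}.png",d[c]["pixels"][:,:,::-1])
    pickle.dump(d,open(f"f{n}.pkl","wb"))
    print({k:np.round(o[k],4).tolist() for k in("time","position","eef_rot","ft_force","moment","opening")})
    return d
if __name__=="__main__": shot(sys.argv[1],sys.argv[2:] or ("wrist",))
E
python3 shot.py 1
```

```text
{'time': 1.95, 'position': [0.6141, 0.1131, 0.2512], 'eef_rot': [179.9953, -0.0228, -158.5808], 'ft_force': [-0.1625, -0.1485, -0.1307], 'moment': [-0.0348, -0.022, 0.035], 'opening': 0.0852}
```

View pics/wrist1.png

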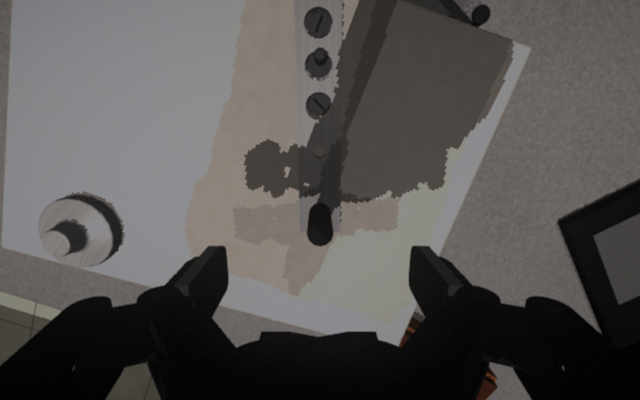

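Run:
```python
from h import *
d=pickle.load(open("f1.pkl","rb"))
w=d["wrist"]["pixels"][:,:,::-1]
z=cv2.resize(w[0:260,270:370],None,fx=5,fy=5,interpolation=cv2.INTER_CUBIC)
z=np.clip(z.astype(float)*1.6,0,255).astype(np.uint8)
cv2.imwrite("pics/w1z.png",np.hstack([z[:600],np.r_[z[700:1300]]])[:, :800] if 0 else z[0:600])
cv2.imwrite("pics/w1zb.png",z[650:1250])
```

```text
(no output)
```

View pics/w1z.png

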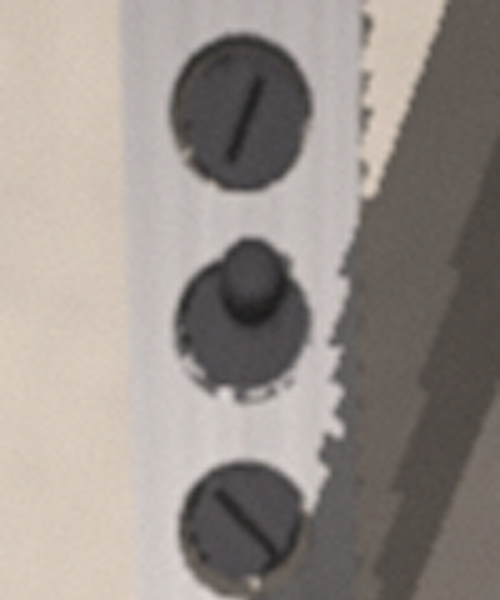

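View pics/w1zb.png

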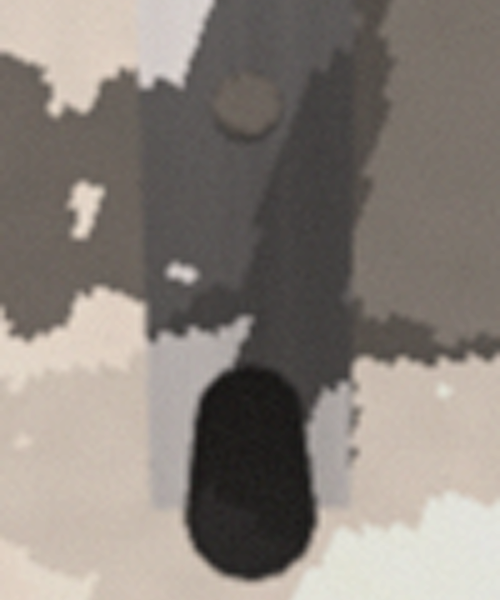

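```bash
cat > geo.py <<'E'
from h import *
from scipy.optimize import fsolve
def target(H,pin):
    f=lambda t: np.linalg.norm(H+150*np.array([np.cos(t[0]),np.sin(t[0])])-pin)-190
    return f
E
python3 - <<'E'
from h import *
from scipy.optimize import brentq
d=pickle.load(open("f1.pkl","rb"));w=d["wrist"];o=d["o"]
px={110:(318.2,22.4),135:(318.6,65.6),160:(318.6,105.2),190:(319.4,151)}
P={k:ray(w,v,.182,o)[:2] for k,v in px.items()}
a=np.array(list(px));M=np.array([P[k] for k in px])
A=np.c_[np.ones(4),a/1000]; s=np.linalg.lstsq(A,M,rcond=None)[0]
u=s[1]/np.linalg.norm(s[1])
print("pivot",s[0]*1000,np.linalg.norm(s[1]),np.degrees(np.arctan2(*s[1][::-1])),np.round((A@s-M)*1000,2).tolist())
print("grip by holes",(s[0]+s[1]*.235)*1000,"grip top",ray(w,(320.2,233),.226,o)*1000)
pin=ray(w,(320.4,53.6),.191,o)*1000;print("pin",pin)
pin=(pin[:2]+[517.2,75.7])/2
piv=(s[0]*1000+[396.6,26.4])/2
sy=np.radians(4.5);Rz=np.array([[np.cos(sy),-np.sin(sy)],[np.sin(sy),np.cos(sy)]])
H=np.array([594,51.5])+Rz@[-140,130]
print("pin,piv,H",pin,piv,H,np.linalg.norm(piv-H))
H=piv+(H-piv)/np.linalg.norm(H-piv)*150
wd=lambda t:Rz@np.array([-np.sin(t),-np.cos(t)])
dd=Rz.T@(piv-H);t0=np.arctan2(-dd[0],-dd[1]);print("opening now",t0)
t=brentq(lambda t:np.linalg.norm(H+150*wd(t)-pin)-190,t0,1.5)
Pn=H+150*wd(t);un=(pin-Pn)/190
print("open",t,"pivot",Pn,"stay yaw",np.degrees(np.arctan2(un[1],un[0])),"grip",pin+45*un)
np.savez("geo.npz",H=H,pin=pin,sy=sy)
# waypoints grasp-point path: open with tilt 8deg
for f in np.linspace(0,1,6):
    tt=t0+(t+.02-t0)*f; 
    print(round(tt,3),np.round(H+150*wd(tt),1))
E
```

```text
pivot [396.08138408  26.27918316] 1.0000225218221237 21.963355073751732 [[-0.01, -0.04], [-0.11, -0.1], [0.22, 0.28], [-0.1, -0.14]]
grip by holes [614.03075722 114.17433836] grip top [613.2251745  113.87298867 226.        ]
pin [515.98159745  75.92502345 191.        ]
pin,piv,H [516.59079873  75.81251173] [396.34069204  26.33959158] [444.23189083 170.11497998] 151.54183987504248
opening now 0.40007795768637083
open 0.9748264180253037 pivot [326.59264465  74.97498662] stay yaw 0.2525621542198622 grip [561.59036153  76.01087294]
0.4 [396.3  26.3]
0.519 [379.8  33. ]
0.638 [364.1  41.5]
0.757 [349.6  51.9]
0.876 [336.4  63.9]
0.995 [324.7  77.3]
```

Emit:
apply_moves:
  motion: [0,0.002,-0.05,0,1,0,0.002,-0.1,0,0.6,0,0.002,-0.14,0,0.2,0,0.002,-0.152,0,-0.2,0,0.002,-0.152,0,-0.4,0,0.002,-0.152,0,-0.4]
  grip_force: 30

```text
time: 2.6
position: [0.6147, 0.114, 0.1914]
eef_rot: [-180.0, 0.1, -158.4]
ft_force: [-0.8, -0.5, -0.7]
opening: 0.0258
```

```bash
python3 shot.py 2 wrist side
```

```text
{'time': 2.6, 'position': [0.6147, 0.114, 0.1914], 'eef_rot': [-179.9832, 0.062, -158.4351], 'ft_force': [-0.7732, -0.4988, -0.7266], 'moment': [0.0447, -0.0074, -0.009], 'opening': 0.0258}
```

View pics/wrist2.png

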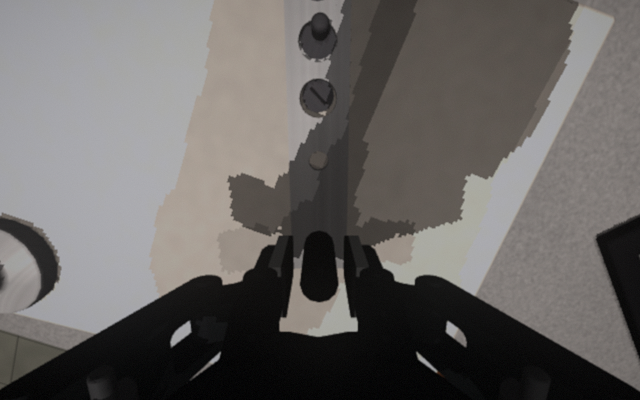

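Emit:
apply_moves:
  motion: [0,0,0,0,-0.6,0,0,0,0,-0.8,0,0,0,0,-1,0,0,0,0,-1]
  grip_force: 30

```text
time: 3.1
position: [0.6148, 0.1141, 0.191]
eef_rot: [-180.0, 0.1, -158.4]
ft_force: [1.5, 0.2, 1.2]
opening: 0.0154
```

Emit:
apply_moves:
  motion: [-0.002,-0.001,0,0,-1,-0.005,-0.002,0,0,-1,-0.0085,-0.0035,0,0,-1,-0.0085,-0.0035,0,0,-1]

```text
time: 3.5
position: [0.6109, 0.1128, 0.1908]
eef_rot: [180.0, 0.0, -158.4]
ft_force: [2.9, 1.8, 1.2]
opening: 0.0154
```

Emit:
apply_moves:
  motion: [0,0,0.006,0,-1,-0.001,0,0.018,0,-1,-0.003,-0.001,0.032,0,-1,-0.006,-0.002,0.048,0,-1,-0.009,-0.0035,0.064,0,-1,-0.0125,-0.005,0.079,0,-1,-0.016,-0.0065,0.091,0,-1,-0.016,-0.0065,0.091,0,-1]

```text
time: 4.3
position: [0.6048, 0.1099, 0.2281]
eef_rot: [-180.0, 0.1, -158.4]
ft_force: [2.6, 1.5, -1.6]
opening: 0.0148
```

```bash
python3 shot.py 3 wrist side
python3 - <<'E'
from h import *
s=pickle.load(open("f3.pkl","rb"))["side"]["pixels"][:,:,::-1]
cv2.imwrite("pics/s3z.png",cv2.resize(s[160:360,170:430],(780,600),interpolation=cv2.INTER_CUBIC))
E
```

```text
{'time': 4.3, 'position': [0.6048, 0.1099, 0.2281], 'eef_rot': [-179.9709, 0.0893, -158.4033], 'ft_force': [2.5572, 1.5476, -1.6371], 'moment': [0.2252, -0.614, 0.0882], 'opening': 0.0148}
```

View pics/wrist3.png

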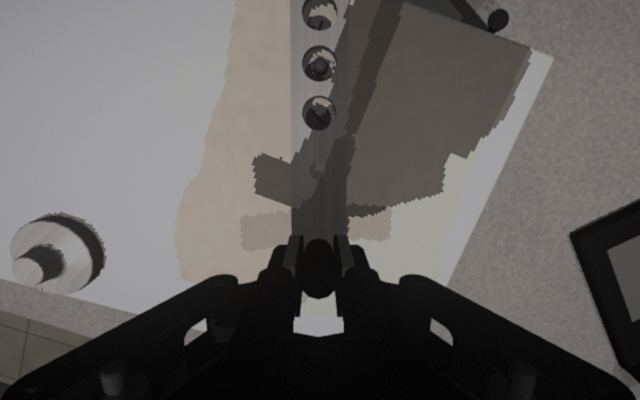

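View pics/s3z.png

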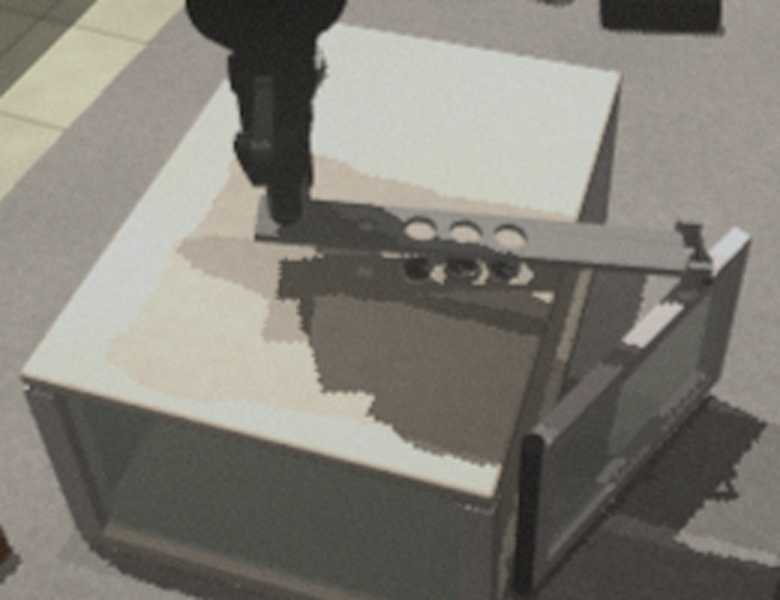

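Run:
```python
from h import *
g=np.load("geo.npz");H,pin,sy=g["H"],g["pin"],float(g["sy"])
Rz=np.array([[np.cos(sy),-np.sin(sy)],[np.sin(sy),np.cos(sy)]])
wd=lambda t:Rz@np.array([-np.sin(t),-np.cos(t)])
d=pickle.load(open("f3.pkl","rb"));tcp=d["o"]["position"][:2]*1000
# solve current: pivot on circle, distance 227.9 to tcp
from scipy.optimize import brentq
t0=brentq(lambda t:np.linalg.norm(H+150*wd(t)-tcp)-227.9,.3,.7)
P=H+150*wd(t0);u=(tcp-P)/227.9;y0=np.degrees(np.arctan2(u[1],u[0]));print("open",t0,"yaw",y0,P)
a=np.radians(9)
hole=np.r_[P+u*(190*np.cos(a)-3*np.sin(a)),179+190*np.sin(a)+3*np.cos(a)]/1000
print("pred hole side",proj(d["side"],hole),"obs ~",(170+365/3,160+227/3),"wrist pred",proj(d["wrist"],hole,d["o"]))
t1,y1=.9748,.25
for f in np.linspace(0,1,11):
    t=t0+(t1-t0)*f;y=np.radians(y0+(y1-y0)*f)
    p=H+150*wd(t);v=np.array([np.cos(y),np.sin(y)]);q=p+227.9*v
    w=(pin-p);s=w@v;lat=w@[-v[1],v[0]]
    print(np.round((q-tcp)/400,4),round((np.degrees(y)-y0)/45,3),"pin along",round(s,1),"lat",round(lat,1))
```

```text
open 0.4293745385668448 yaw 21.119755399507067 [392.19235849  27.78923453]
pred hole side [292.73526012 232.47068962] obs ~ (291.6666666666667, 235.66666666666669) wrist pred [319.0239974  167.90674221]
[-0. -0.] 0.0 pin along 133.3 lat -0.0
[-0.0119 -0.0119] -0.046 pin along 139.5 lat -0.5
[-0.024  -0.0231] -0.093 pin along 145.5 lat -0.9
[-0.0364 -0.0335] -0.139 pin along 151.4 lat -1.1
[-0.049  -0.0431] -0.186 pin along 157.3 lat -1.3
[-0.0617 -0.0519] -0.232 pin along 163.0 lat -1.3
[-0.0745 -0.06  ] -0.278 pin along 168.7 lat -1.3
[-0.0873 -0.0673] -0.325 pin along 174.2 lat -1.1
[-0.1002 -0.0739] -0.371 pin along 179.6 lat -0.8
[-0.113  -0.0797] -0.417 pin along 184.8 lat -0.5
[-0.1257 -0.0848] -0.464 pin along 190.0 lat 0.0
```

Run:
```python
from h import *
d=pickle.load(open("f3.pkl","rb"));o=d["o"]
w=d["wrist"]["pixels"][:,:,::-1]
z=cv2.resize(w[0:190,280:360],None,fx=5,fy=5,interpolation=cv2.INTER_CUBIC)
z=np.clip(z.astype(float)*1.6,0,255).astype(np.uint8)
cv2.imwrite("pics/w3z.png",np.hstack([z[:475],z[475:]]))
s=d["side"]["pixels"][:,:,::-1]
z=cv2.resize(s[215:260,250:360],None,fx=7,fy=7,interpolation=cv2.INTER_CUBIC)
cv2.imwrite("pics/s3y.png",np.clip(z.astype(float)*1.4,0,255).astype(np.uint8))
```

```text
(no output)
```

View pics/w3z.png

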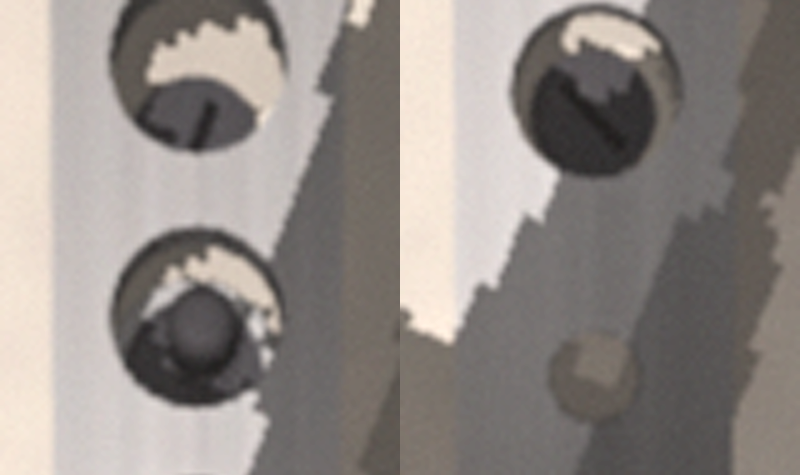

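View pics/s3y.png

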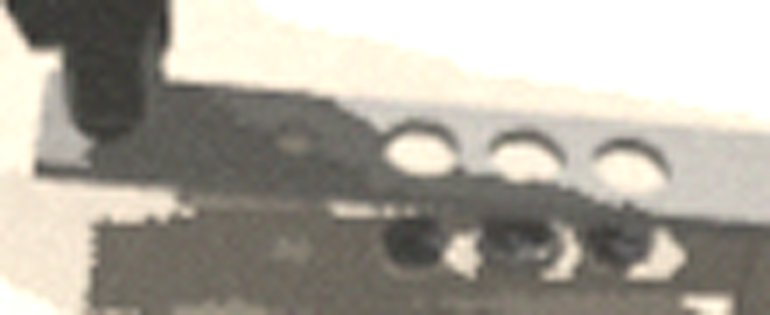

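```bash
cat >> h.py <<'E'
def tri(L):  # list of (frame,uv,obs)
    A=np.zeros((3,3));b=np.zeros(3)
    for f,uv,o in L:
        M=cam(f,o);d=M[:3,:3]@np.linalg.solve(f["mtx"],[uv[0],uv[1],1]);d/=np.linalg.norm(d)
        Q=np.eye(3)-np.outer(d,d);A+=Q;b+=Q@M[:3,3]
    return np.linalg.solve(A,b)
E
python3 - <<'E'
from h import *
d=pickle.load(open("f3.pkl","rb"));o=d["o"]
for n,w,s in [(190,(318.6,170.4),(292.3,235.3)),(160,(319.4,113.2),(310.4,236.4)),(135,(319.6,63.4),(325.3,237.9))]:
    p=tri([(d["wrist"],w,o),(d["side"],s,None)])
    print(n,np.round(p*1000,1),proj(d["side"],p)-s)
a=[ray(d["wrist"],uv,.2,o)[:2] for uv in [(319.4,113.2),(319.6,63.4)]]
print("apparent spacing at z=.2",np.linalg.norm(a[0]-a[1])*1000, "cam z",cam(d["wrist"],o)[2,3])
E
```

```text
190 [568.5  95.7 205. ] [-0.40732764 -0.06321789]
160 [540.3  84.9 202. ] [-0.22026699  0.01367688]
135 [516.9  75.8 198. ] [-0.02648839  0.00626587]
apparent spacing at z=.2 25.010882966532762 cam z 0.3713959410514188
```

Emit:
apply_moves:
  motion: [-0.001,-0.0005,0.006,0,-1,-0.003,-0.001,0.014,0,-1,-0.005,-0.002,0.022,0,-1,-0.006,-0.0025,0.026,0,-1,-0.006,-0.0025,0.026,0,-1]

```text
time: 4.9
position: [0.6021, 0.109, 0.2377]
eef_rot: [-180.0, 0.0, -158.4]
ft_force: [1.9, 0.1, -1.5]
opening: 0.0148
```

```bash
python3 shot.py 4 wrist side
python3 - <<'E'
from h import *
d=pickle.load(open("f4.pkl","rb"));o=d["o"]
w=d["wrist"]["pixels"][:,:,::-1]
z=cv2.resize(w[0:190,280:360],None,fx=5,fy=5,interpolation=cv2.INTER_CUBIC)
z=np.clip(z.astype(float)*1.6,0,255).astype(np.uint8)
s=d["side"]["pixels"][:,:,::-1]
y=cv2.resize(s[205:260,250:364],None,fx=7,fy=7,interpolation=cv2.INTER_CUBIC)
y=np.clip(y.astype(float)*1.4,0,255).astype(np.uint8)
cv2.imwrite("pics/w4z.png",np.hstack([z[:475],z[475:]]))
cv2.imwrite("pics/s4y.png",y)
E
```

```text
{'time': 4.9, 'position': [0.6021, 0.109, 0.2377], 'eef_rot': [-179.9918, 0.0288, -158.3992], 'ft_force': [1.873, 0.1316, -1.5063], 'moment': [0.2338, -0.6065, -0.006], 'opening': 0.0148}
```

View pics/w4z.png

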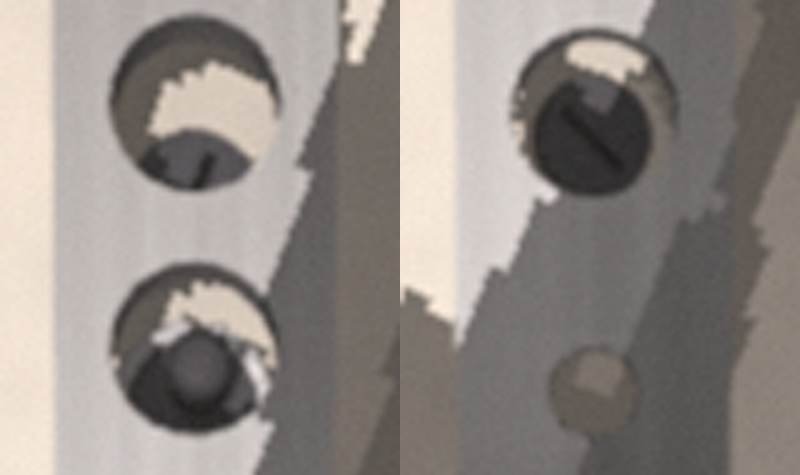

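View pics/s4y.png

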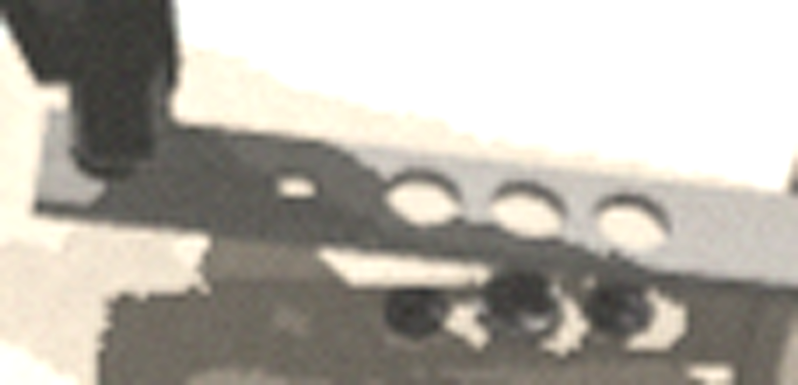

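Run:
```python
from h import *
d=pickle.load(open("f4.pkl","rb"));o=d["o"]
for n,w,s in [(190,(318.6,173.2),(292.3,231.6)),(160,(319,117.4),(310.6,233.1)),(135,(319,69.6),(325.6,234.9))]:
    p=tri([(d["wrist"],w,o),(d["side"],s,None)])
    print(n,np.round(p*1000,1),proj(d["side"],p)-s)
```

```text
190 [567.7  95.5 213.7] [-0.21322337 -0.03538616]
160 [539.8  84.6 209.7] [-0.167399   0.0073632]
135 [516.7  75.5 204.9] [-0.10419207  0.02191166]
```

Emit:
apply_moves:
  motion: [-0.012,-0.0115,0,-0.046,-1,-0.0245,-0.0225,0,-0.093,-1,-0.0375,-0.0325,0,-0.14,-1,-0.0505,-0.042,0,-0.187,-1,-0.0635,-0.0505,0,-0.234,-1,-0.0765,-0.0585,0,-0.28,-1,-0.09,-0.0655,0,-0.33,-1,-0.103,-0.072,0,-0.38,-1,-0.1165,-0.0775,0,-0.427,-1,-0.1295,-0.0825,0,-0.474,-1]

```text
time: 6.0
position: [0.5517, 0.0754, 0.2383]
eef_rot: [-180.0, 0.3, -179.9]
ft_force: [7.6, 0.2, -0.7]
opening: 0.0151
```

Emit:
apply_moves:
  motion: [0,0,0,0,-1,0,0,0,0,-1]

```text
time: 6.2
position: [0.5509, 0.0757, 0.2379]
eef_rot: [-180.0, 0.1, -179.8]
ft_force: [4.6, -0.7, -0.5]
opening: 0.0155
```

```bash
python3 shot.py 5 wrist side
python3 - <<'E'
from h import *
d=pickle.load(open("f5.pkl","rb"));o=d["o"]
w=d["wrist"]["pixels"][:,:,::-1]
z=cv2.resize(w[100:220,280:360],None,fx=5,fy=5,interpolation=cv2.INTER_CUBIC)
z=np.clip(z.astype(float)*1.6,0,255).astype(np.uint8)
s=d["side"]["pixels"][:,:,::-1]
y=cv2.resize(s[205:275,280:420],None,fx=5.6,fy=5.6,interpolation=cv2.INTER_CUBIC)
y=np.clip(y.astype(float)*1.4,0,255).astype(np.uint8)
cv2.imwrite("pics/w5z.png",z)
cv2.imwrite("pics/s5y.png",y)
E
```

```text
{'time': 6.2, 'position': [0.5509, 0.0757, 0.2379], 'eef_rot': [-179.9945, 0.1118, -179.7559], 'ft_force': [4.622, -0.7088, -0.506], 'moment': [0.0176, -1.1168, -0.0217], 'opening': 0.0155}
```

View pics/wrist5.png

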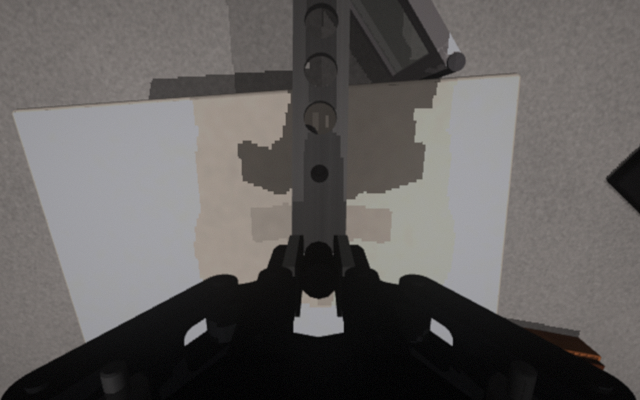

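View pics/w5z.png

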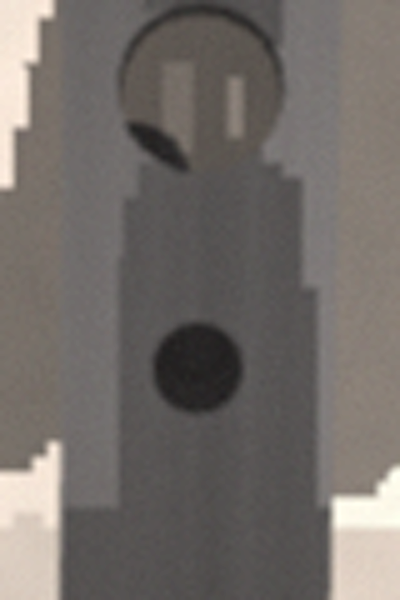

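View pics/s5y.png

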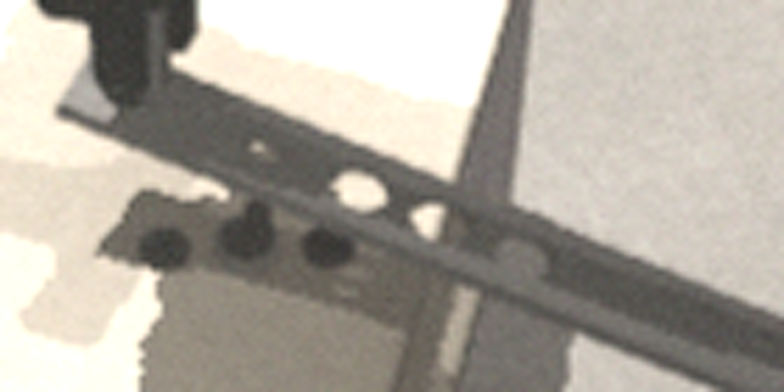

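Run:
```python
from h import *
d=pickle.load(open("f5.pkl","rb"));o=d["o"]
w=d["wrist"]["pixels"][:,:,::-1]
c=w[160:188,305:335].astype(float)
print(w[165:185:2,310:330:2].max(2))
z=cv2.resize(c,None,fx=18,fy=18,interpolation=cv2.INTER_CUBIC)
cv2.imwrite("pics/w5h.png",np.clip((z-5)*5,0,255).astype(np.uint8))
g=np.load("geo.npz")
for r in ["pin"]:
  for zz in(.191,):print(proj(d["wrist"],np.r_[g["pin"]/1000,zz],o))
h=ray(d["wrist"],(319.6,173.4),.2137,o);print(h*1000)
```

```text
[[56 56 53 34 28 27 34 50 55 57]
 [57 48 28 23 25 24 25 22 46 57]
 [55 26 23 24 26 25 24 24 27 52]
 [46 22 23 23 24 25 23 21 24 47]
 [47 22 23 23 26 23 21 24 24 41]
 [48 24 25 21 22 23 24 25 23 43]
 [54 26 25 27 26 27 25 25 27 55]
 [58 42 27 25 26 24 27 22 42 55]
 [57 57 45 33 25 27 30 44 54 58]
 [55 56 56 55 53 51 53 54 54 57]]
[318.735152   170.42366785]
[514.56292188  76.25653767 213.7       ]
```

View pics/w5h.png

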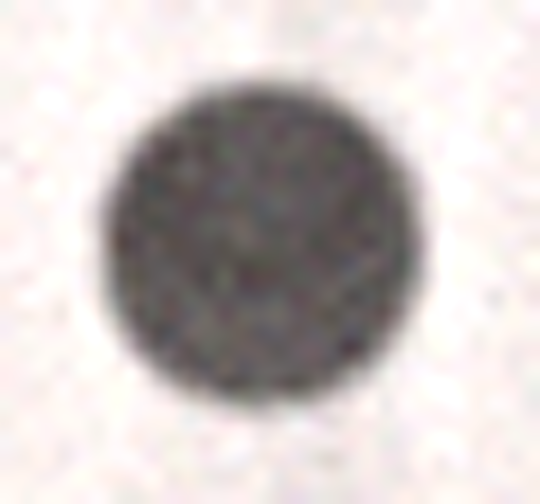

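Emit:
apply_moves:
  motion: [0.001,-0.0005,-0.006,0,-1,0.003,-0.001,-0.016,0,-1,0.0055,-0.001,-0.027,0,-1,0.0075,-0.001,-0.036,0,-1,0.0085,-0.001,-0.04,0,-1,0.0085,-0.001,-0.04,0,-1,0.0085,-0.001,-0.04,0,-1]

```text
time: 7.0
position: [0.5537, 0.0755, 0.2213]
eef_rot: [-180.0, -0.0, -179.7]
ft_force: [4.3, -1.2, 0.6]
opening: 0.0149
```

```bash
cat > look.py <<'E'
import sys
from shot import *
n=sys.argv[1];d=shot(n,("wrist","side","scene"));o=d["o"]
w=d["wrist"]["pixels"][:,:,::-1]
g=np.load("geo.npz");pp=proj(d["wrist"],np.r_[g["pin"]/1000,.191],o);print("pin pred",pp)
x,y=int(pp[0]),int(pp[1])
c=w[y-20:y+20,x-20:x+20].astype(float)
c=np.clip((c-5)*3.5,0,255)
a=cv2.resize(c,(400,400),interpolation=cv2.INTER_CUBIC)
s=d["side"]["pixels"][:,:,::-1];sp=proj(d["side"],np.r_[g["pin"]/1000,.185]).astype(int)
b=cv2.resize(s[sp[1]-20:sp[1]+20,sp[0]-20:sp[0]+20].astype(float),(400,400),interpolation=cv2.INTER_CUBIC)*1.4
cv2.imwrite(f"pics/look{n}.png",np.clip(np.hstack([a,b]),0,255).astype(np.uint8));print("crop origins",x-20,y-20,sp-20)
E
python3 look.py 6
```

```text
{'time': 7.0, 'position': [0.5537, 0.0755, 0.2213], 'eef_rot': [-179.9894, -0.0028, -179.7233], 'ft_force': [4.3327, -1.2438, 0.5594], 'moment': [-0.0025, -0.5621, -0.0019], 'opening': 0.0149}
pin pred [319.2333073  170.30504951]
crop origins 299 150 [305 223]
```

View pics/look6.png

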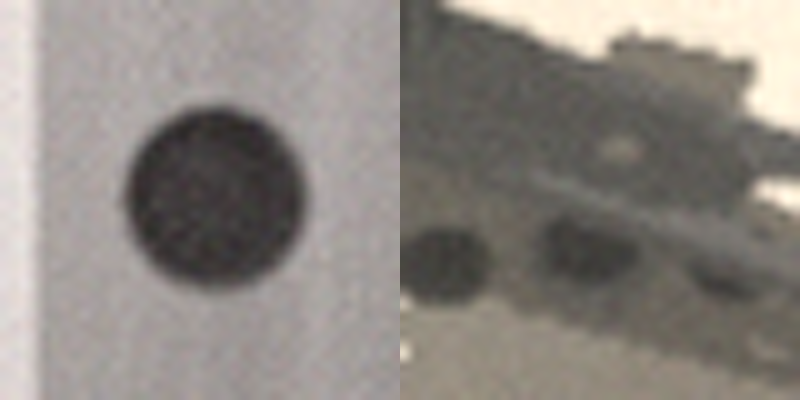

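Run:
```python
from h import *
from cell import ctrl
acc=[]
for i in range(6): acc.append(ctrl.grab_frame("wrist")["pixels"][:,:,::-1].astype(float))
m=np.mean(acc,0);np.save("m6.npy",m)
g=m.mean(2);print(np.round(g[160:181:1,310:332:1]).astype(int))
c=m[157:183,307:333];z=cv2.resize(c,None,fx=20,fy=20,interpolation=cv2.INTER_CUBIC)
cv2.imwrite("pics/w6h.png",np.clip((z-10)*9,0,255).astype(np.uint8))
```

```text
[[54 53 54 53 53 52 51 48 44 42 40 40 41 47 50 51 51 52 52 52 53 54]
 [53 54 54 53 53 49 42 34 28 26 23 24 26 33 39 45 52 51 52 53 53 53]
 [54 54 54 51 44 35 25 19 20 19 19 18 18 19 24 34 43 49 52 53 54 54]
 [54 54 54 45 29 21 21 20 20 20 19 21 19 18 19 24 31 42 51 54 53 54]
 [53 53 49 34 20 19 21 22 21 22 22 20 21 19 19 21 24 35 47 52 54 54]
 [53 52 40 23 20 20 22 23 23 24 23 23 22 21 19 20 22 26 38 49 53 54]
 [53 46 32 21 21 22 24 24 23 24 23 23 22 22 20 20 23 23 30 44 53 54]
 [53 43 25 20 22 23 23 24 25 24 24 23 22 22 21 21 22 22 26 41 53 54]
 [52 40 22 20 22 23 23 24 24 23 23 24 23 22 21 21 22 22 24 36 51 54]
 [50 38 23 21 23 23 24 23 23 24 23 23 22 22 21 21 22 23 24 35 49 53]
 [49 38 22 21 22 23 22 23 23 24 22 22 22 22 21 21 22 23 23 35 49 53]
 [51 42 24 20 22 23 22 23 22 23 22 23 22 22 22 21 22 23 24 37 51 53]
 [53 45 29 21 20 22 23 22 22 23 22 23 22 22 21 20 22 22 26 41 52 53]
 [53 48 34 23 20 22 22 22 23 22 23 22 21 21 21 22 22 24 32 46 53 54]
 [53 50 40 26 21 19 20 22 22 21 21 22 20 20 22 22 22 27 38 49 52 52]
 [52 52 48 36 25 21 20 20 20 22 20 21 21 21 22 23 24 34 47 52 53 53]
 [53 53 52 46 36 26 22 22 21 21 22 22 22 23 23 25 32 44 51 52 53 52]
 [52 52 52 50 46 38 30 26 24 24 23 24 24 25 30 37 44 49 52 52 53 53]
 [52 53 52 52 51 47 41 36 33 30 30 30 31 36 42 46 50 50 51 51 53 52]
 [52 53 52 52 51 51 49 47 45 44 43 43 43 46 49 49 50 50 51 51 52 53]
 [52 52 51 51 51 51 50 50 50 51 50 49 49 49 49 50 50 50 51 51 52 52]]
```

View pics/w6h.png

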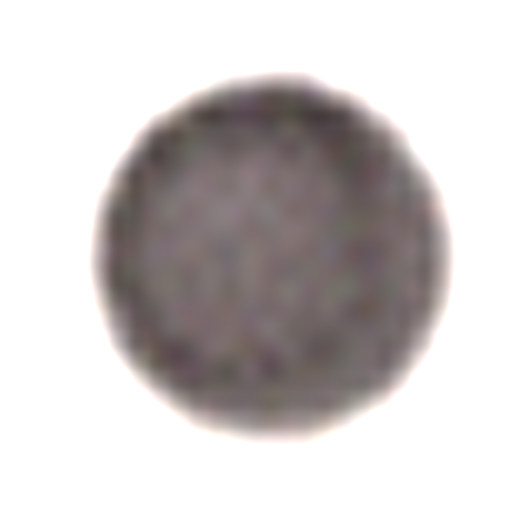

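Emit:
apply_moves:
  motion: [0,-0.0014,0,0,-1,0,-0.0028,0,0,-1,0.0005,-0.0028,-0.003,0,-1,0.001,-0.0028,-0.006,0,-1,0.0015,-0.0028,-0.01,0,-1,0.002,-0.0028,-0.014,0,-1,0.002,-0.0028,-0.014,0,-1]

```text
time: 8.15
position: [0.5543, 0.0745, 0.2154]
eef_rot: [180.0, -0.0, -179.7]
ft_force: [4.4, 1.4, 0.2]
opening: 0.0148
```

```bash
python3 look.py 7
```

```text
{'time': 8.15, 'position': [0.5543, 0.0745, 0.2154], 'eef_rot': [179.9941, -0.0252, -179.731], 'ft_force': [4.4271, 1.4092, 0.1715], 'moment': [0.0019, -0.6097, -0.057], 'opening': 0.0148}
pin pred [321.08562944 170.98660683]
crop origins 301 150 [305 223]
```

View pics/look7.png

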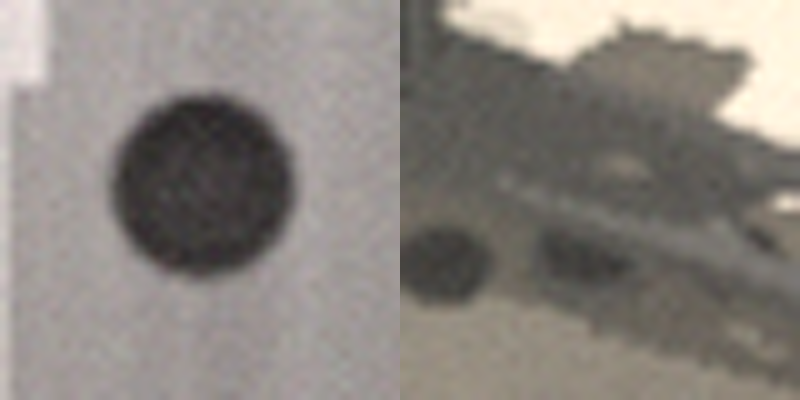

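```bash
cat > avg.py <<'E'
import sys
from h import *
from cell import ctrl
n=sys.argv[1];o=ctrl.get_obs()
acc=[];
for i in range(5):
    f=ctrl.grab_frame("wrist");acc.append(f["pixels"][:,:,::-1].astype(float))
m=np.mean(acc,0);g=np.load("geo.npz")
x,y=proj(f,np.r_[g["pin"]/1000,.191],o).astype(int)
c=m[y-15:y+11,x-13:x+13];print("origin",x-13,y-15)
z=cv2.resize(c,None,fx=20,fy=20,interpolation=cv2.INTER_CUBIC)
cv2.imwrite(f"pics/avg{n}.png",np.clip((cv2.GaussianBlur(z,(0,0),8)-10)*9,0,255).astype(np.uint8))
mask=(cv2.GaussianBlur(c.mean(2).astype(np.float32),(0,0),.5)<36).astype(np.uint8)
mo=cv2.moments(mask,True);print("hole",x-13+mo["m10"]/mo["m00"],y-15+mo["m01"]/mo["m00"],"area",mo["m00"])
E
python3 avg.py 7
```

```text
origin 308 156
hole 320.74517374517376 168.3088803088803 area 259.0
```

View pics/avg7.png

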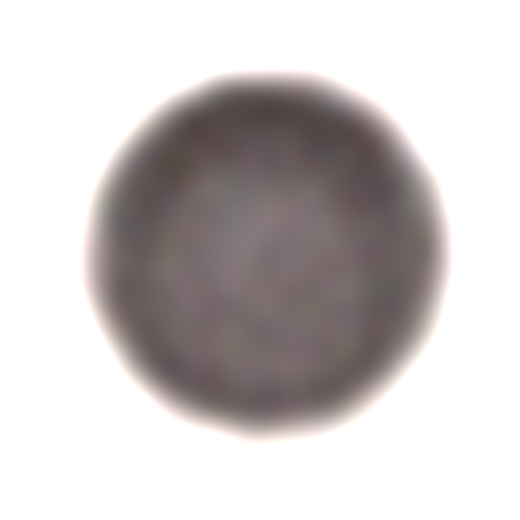

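Emit:
apply_moves:
  motion: [0.001,0,0,0,-1,0.002,0,0,0,-1,0.0025,0,-0.003,0,-1,0.003,0,-0.006,0,-1,0.003,0,-0.009,0,-1,0.0035,0,-0.012,0,-1,0.0035,0,-0.012,0,-1]

```text
time: 9.25
position: [0.556, 0.0745, 0.2108]
eef_rot: [180.0, 0.0, -179.7]
ft_force: [4.4, -0.1, 0.9]
opening: 0.0149
```

```bash
python3 look.py 8; python3 avg.py 8
```

```text
{'time': 9.25, 'position': [0.556, 0.0745, 0.2108], 'eef_rot': [179.9872, 0.0077, -179.7385], 'ft_force': [4.3534, -0.1077, 0.8607], 'moment': [-0.0044, -0.5785, -0.001], 'opening': 0.0149}
pin pred [321.14071372 169.34825555]
crop origins 301 149 [305 223]
origin 308 154
hole 320.53409090909093 167.28030303030303 area 264.0
```

View pics/look8.png

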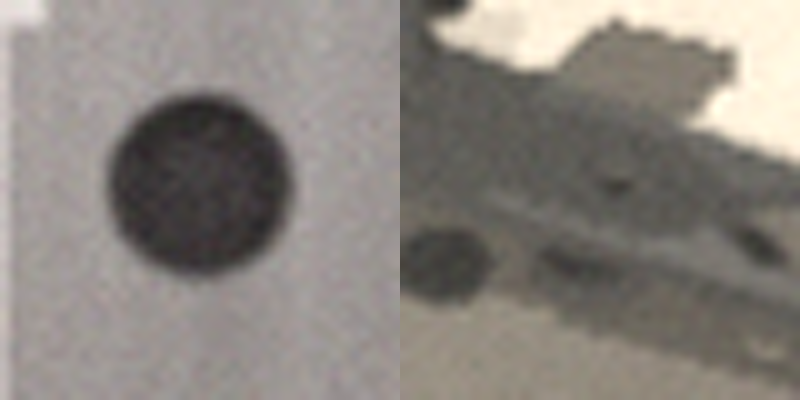

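View pics/avg8.png

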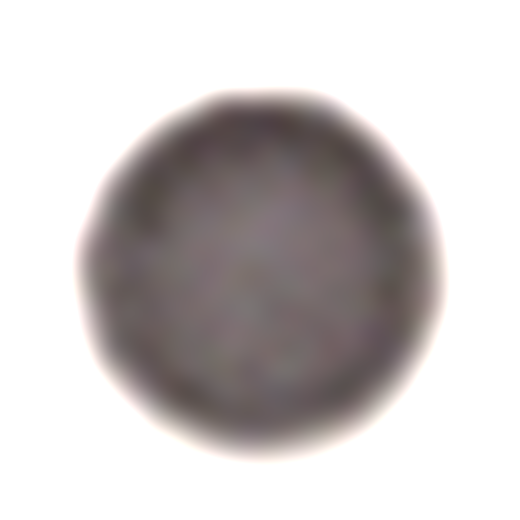

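Emit:
apply_moves:
  motion: [0.0008,0,-0.003,0,-1,0.0012,0,-0.006,0,-1,0.0016,0,-0.009,0,-1,0.002,0,-0.012,0,-1,0.002,0,-0.012,0,-1]

```text
time: 10.15
position: [0.5567, 0.0745, 0.2059]
eef_rot: [180.0, 0.0, -179.7]
ft_force: [4.6, 0.1, 0.0]
opening: 0.0149
```

```bash
python3 look.py 9; python3 avg.py 9
```

```text
{'time': 10.15, 'position': [0.5567, 0.0745, 0.2059], 'eef_rot': [179.9951, 0.0028, -179.7307], 'ft_force': [4.5532, 0.1209, 0.0142], 'moment': [-0.0351, -0.7027, -0.0334], 'opening': 0.0149}
pin pred [321.29266921 169.34687565]
crop origins 301 149 [305 223]
origin 308 154
hole 320.63432835820896 166.3507462686567 area 268.0
```

View pics/look9.png

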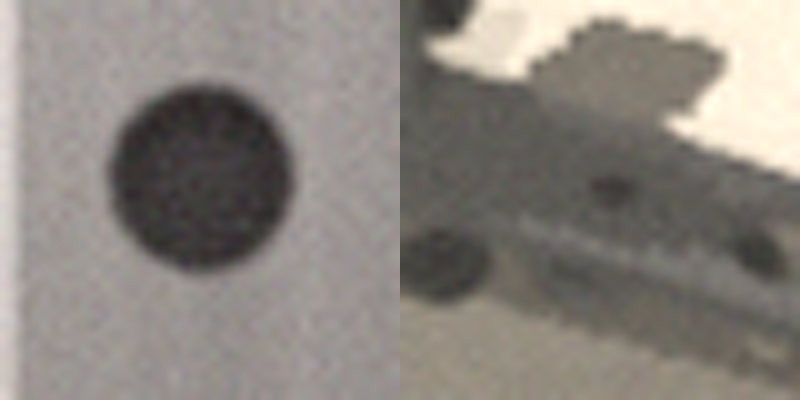

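View pics/avg9.png

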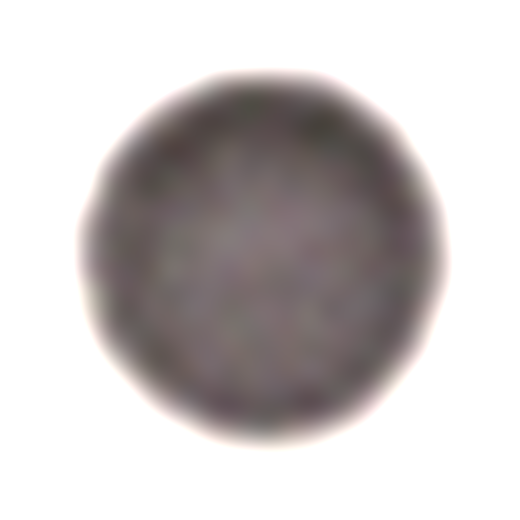

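Run:
```python
from h import *
d=pickle.load(open("f9.pkl","rb"));o=d["o"]
p=tri([(d["wrist"],(321.1,166.8),o),(d["side"],(326.2,241.8),None)]);print(p*1000,proj(d["side"],p))
d=pickle.load(open("f8.pkl","rb"))
```

```text
[515.40839675  75.69853337 189.08141029] [326.12945421 241.78372892]
```

Emit:
apply_moves:
  motion: [0.0005,0,-0.003,0,-1,0.001,0,-0.006,0,-1,0.0015,0,-0.009,0,-1,0.002,0,-0.012,0,-1,0.002,0,-0.012,0,-1]

```text
time: 11.05
position: [0.5574, 0.0745, 0.201]
eef_rot: [180.0, -0.0, -179.7]
ft_force: [5.2, 0.5, 0.3]
opening: 0.0149
```

Emit:
apply_moves:
  motion: [0.0003,0,-0.003,0,-1,0.0005,0,-0.005,0,-1,0.0005,0,-0.005,0,-1]

```text
time: 11.35
position: [0.5577, 0.0745, 0.1991]
eef_rot: [180.0, -0.0, -179.7]
ft_force: [4.8, -0.6, 0.4]
opening: 0.0149
```

```bash
python3 look.py 10
```

```text
{'time': 11.35, 'position': [0.5577, 0.0745, 0.1991], 'eef_rot': [179.9946, -0.0007, -179.7319], 'ft_force': [4.796, -0.6171, 0.4103], 'moment': [-0.0322, -0.6384, -0.0205], 'opening': 0.0149}
pin pred [321.44582119 169.56932653]
crop origins 301 149 [305 223]
```

View pics/look10.png

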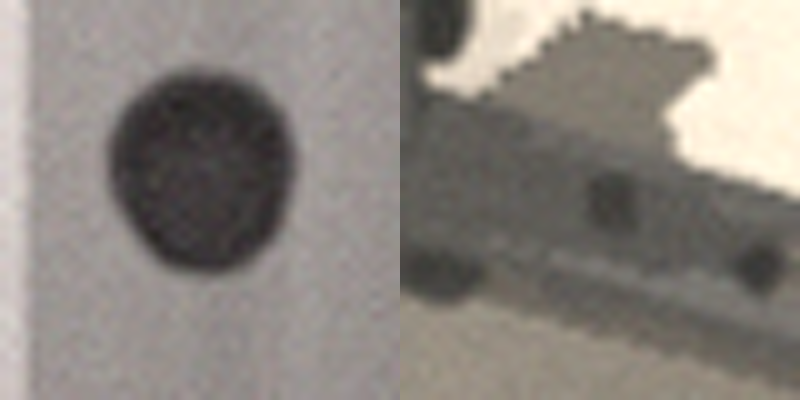

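Emit:
apply_moves:
  motion: [0.0003,0,-0.002,0,-1,0.0006,0,-0.005,0,-1,0.0006,0,-0.005,0,-1]

```text
time: 11.8
position: [0.5579, 0.0745, 0.1971]
eef_rot: [180.0, -0.0, -179.7]
ft_force: [5.4, 0.6, 0.9]
opening: 0.015
```

Emit:
apply_moves:
  motion: [0.0002,0,-0.002,0,-1,0.0004,0,-0.005,0,-1,0.0004,0,-0.005,0,-1]

```text
time: 12.1
position: [0.5582, 0.0745, 0.1951]
eef_rot: [180.0, 0.0, -179.7]
ft_force: [5.3, 1.0, -0.6]
opening: 0.0147
```

```bash
python3 look.py 11
```

```text
{'time': 12.1, 'position': [0.5582, 0.0745, 0.1951], 'eef_rot': [179.9915, 0.0089, -179.7294], 'ft_force': [5.2802, 0.9767, -0.6204], 'moment': [0.0591, -0.6872, -0.0388], 'opening': 0.0147}
pin pred [321.5213385  169.85560484]
crop origins 301 149 [305 223]
```

View pics/look11.png

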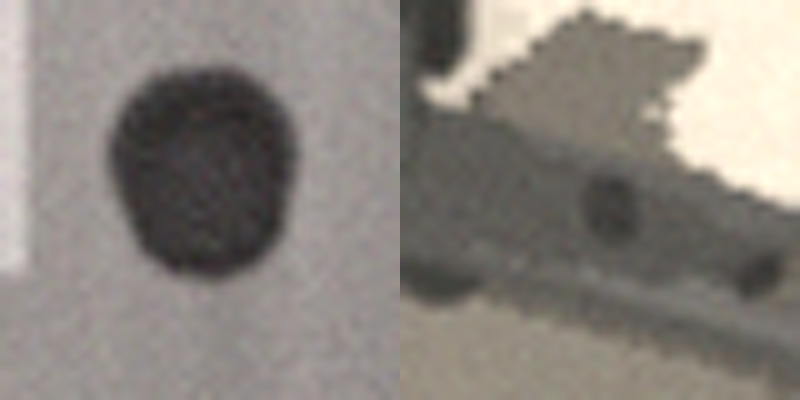

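Emit:
apply_moves:
  motion: [0.0003,0,-0.003,0,-1,0.0005,0,-0.005,0,-1,0.0005,0,-0.005,0,-1]

```text
time: 12.55
position: [0.5584, 0.0745, 0.1933]
eef_rot: [180.0, 0.0, -179.7]
ft_force: [5.4, -0.0, 1.5]
opening: 0.0153
```

Emit:
apply_moves:
  motion: [0.0002,0,-0.002,0,-1,0.0003,0,-0.004,0,-1,0.0003,0,-0.004,0,-1]

```text
time: 12.85
position: [0.5586, 0.0745, 0.1918]
eef_rot: [180.0, 0.0, -179.7]
ft_force: [5.4, -0.2, 2.3]
opening: 0.0153
```

```bash
python3 look.py 12
```

```text
{'time': 12.85, 'position': [0.5586, 0.0745, 0.1918], 'eef_rot': [179.9926, 0.0377, -179.7287], 'ft_force': [5.417, -0.1896, 2.3315], 'moment': [0.0125, -0.6914, 0.0212], 'opening': 0.0153}
pin pred [321.5837212  170.01312409]
crop origins 301 150 [305 223]
```

View pics/look12.png

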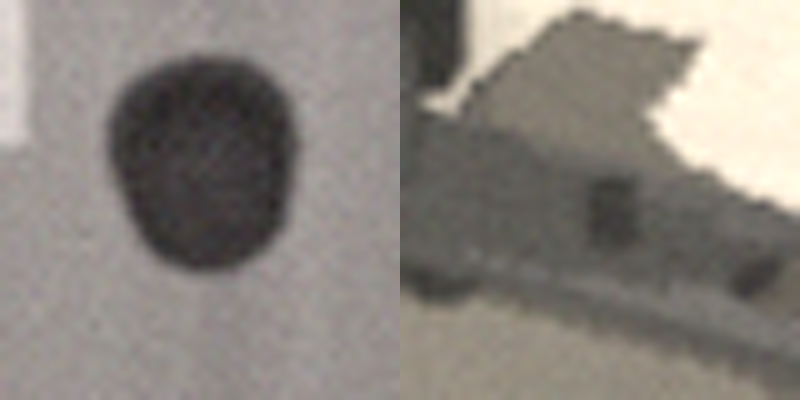

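View pics/wrist12.png

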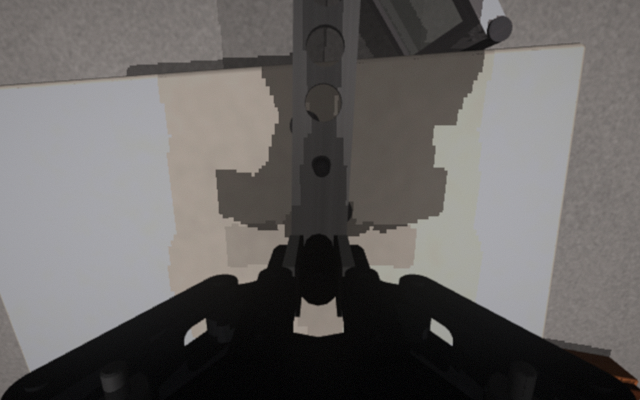

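Run:
```python
from h import *
d=pickle.load(open("f12.pkl","rb"));o=d["o"]
s=d["side"]["pixels"][:,:,::-1].copy()
pin=np.load("geo.npz")["pin"]/1000
y=np.radians(.25);u=np.array([np.cos(y),np.sin(y)]);v=np.array([-u[1],u[0]])
im=cv2.resize(s[200:300,250:450].astype(float)*1.4,None,fx=4,fy=4,interpolation=cv2.INTER_CUBIC)
im=np.clip(im,0,255).astype(np.uint8)
for tilt,col in((0,(0,0,255)),(2,(0,255,0))):
  a=np.radians(tilt)
  q=[]
  for r,l in((60,.015),(250,.015),(250,-.015),(60,-.015)):
    p=np.r_[pin+u*(r-190)/1000+v*l,.179+.003+(r/1000)*np.sin(a)]
    q.append((proj(d["side"],p)-[250,200])*4+1.5)
  cv2.polylines(im,[np.int32(q)],True,col,1)
cv2.imwrite("pics/ov12.png",im)
```

```text
(no output)
```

View pics/ov12.png

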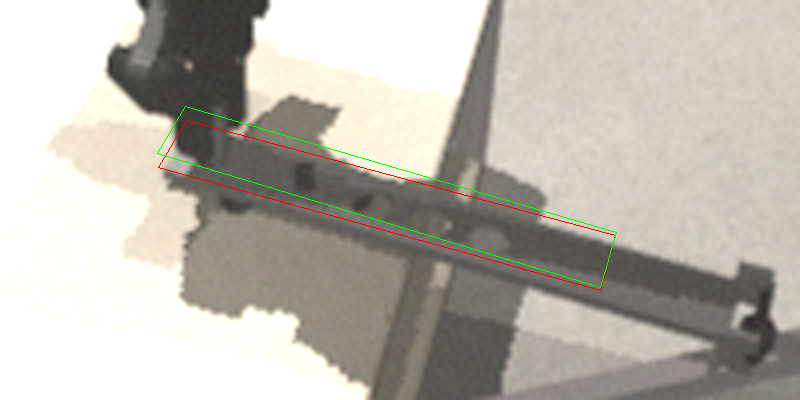

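Emit:
apply_moves:
  motion: [0,0,-0.0015,0,-1,0,0,-0.003,0,-1,0,0,-0.003,0,-1]

```text
time: 13.3
position: [0.5588, 0.0745, 0.1908]
eef_rot: [180.0, 0.1, -179.7]
ft_force: [5.8, 0.3, 1.5]
opening: 0.015
```

Emit:
apply_moves:
  motion: [0,0,-0.0015,0,-1,0,0,-0.003,0,-1,0,0,-0.003,0,-1]

```text
time: 13.6
position: [0.5589, 0.0745, 0.1897]
eef_rot: [180.0, 0.1, -179.7]
ft_force: [4.2, -0.6, 3.0]
opening: 0.015
```

Emit:
apply_moves:
  motion: [0,0,-0.0015,0,-1,0,0,-0.003,0,-1,0,0,-0.003,0,-1]

```text
time: 13.9
position: [0.559, 0.0745, 0.1887]
eef_rot: [180.0, 0.1, -179.7]
ft_force: [5.3, -0.3, 3.1]
opening: 0.0148
```

```bash
python3 look.py 13
python3 - <<'E'
from h import *
d=pickle.load(open("f13.pkl","rb"))
s=d["side"]["pixels"][:,:,::-1]
cv2.imwrite("pics/s13z.png",np.clip(cv2.resize(s[200:300,250:450].astype(float)*1.4,None,fx=4,fy=4,interpolation=cv2.INTER_CUBIC),0,255).astype(np.uint8))
E
```

```text
{'time': 13.9, 'position': [0.559, 0.0745, 0.1887], 'eef_rot': [179.9887, 0.0985, -179.7304], 'ft_force': [5.3151, -0.304, 3.0772], 'moment': [-0.0079, -0.7222, 0.0359], 'opening': 0.0148}
pin pred [321.62305347 170.23729173]
crop origins 301 150 [305 223]
```

View pics/look13.png

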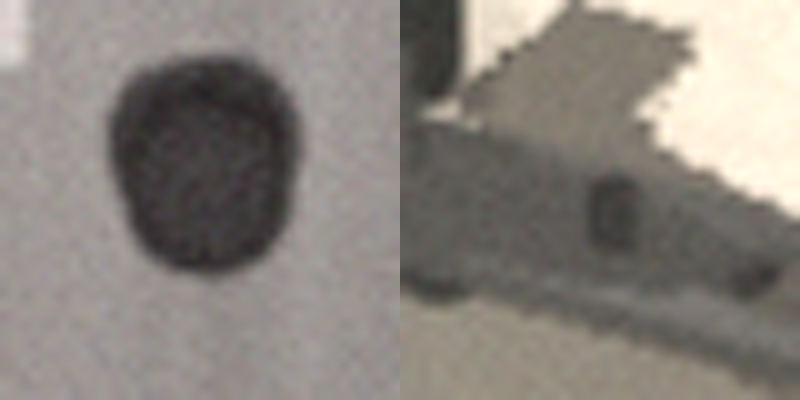

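View pics/s13z.png

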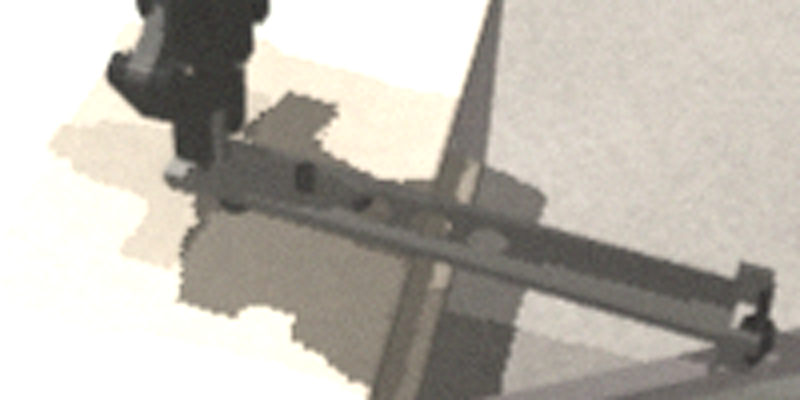

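Run:
```python
from h import *
d=pickle.load(open("f13.pkl","rb"));o=d["o"]
pin=np.load("geo.npz")["pin"]/1000
off=np.array([305,223])
for z in(.191,.182,.185):print(z,(proj(d["side"],np.r_[pin,z])-off)*10, (proj(d["wrist"],np.r_[pin,z],o)-[301,150])*10)
# image row of bar lower-front edge in column x for several shots
for n in(11,12,13):
    d=pickle.load(open(f"f{n}.pkl","rb"));g=d["side"]["pixels"].mean(2)
    print(n,[np.round(g[240:262,c]).astype(int).tolist() for c in(315,)])
w=pickle.load(open("f13.pkl","rb"))["wrist"]["pixels"][:,:,::-1]
cv2.imwrite("pics/w13h.png",np.clip((cv2.resize(w[145:185,300:340].astype(float),(600,600),interpolation=cv2.INTER_CUBIC)-5)*6,0,255).astype(np.uint8))
```

```text
0.191 [204.48953724 178.62616048] [206.23053471 202.37291732]
0.182 [204.30976215 215.28047566] [204.26986585 173.29203968]
0.185 [204.36934443 203.132253  ] [204.8978133  182.60583225]
11 [[65, 67, 66, 64, 64, 68, 63, 64, 70, 70, 68, 67, 73, 86, 99, 100, 101, 102, 100, 100, 99, 104]]
12 [[65, 63, 68, 61, 66, 63, 63, 65, 72, 77, 69, 67, 70, 84, 101, 102, 104, 97, 104, 101, 100, 102]]
13 [[68, 69, 61, 67, 64, 66, 69, 68, 68, 67, 73, 70, 68, 84, 99, 100, 98, 99, 101, 100, 101, 101]]
```

View pics/w13h.png

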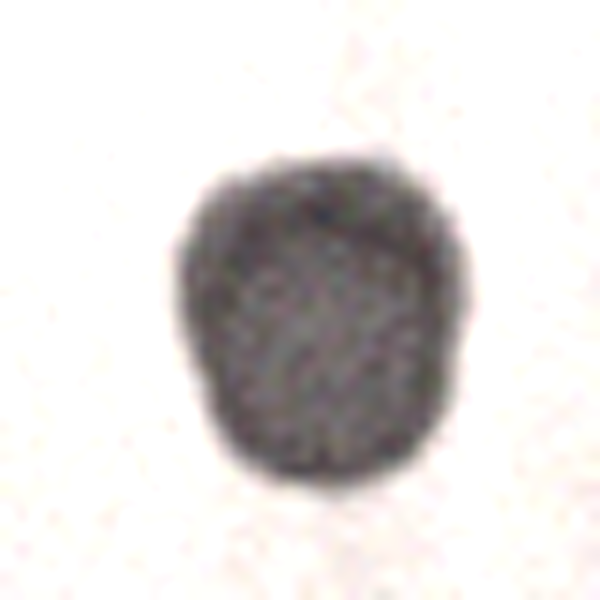

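Run:
```python
from h import *
r=[]
for n in(8,9,10,11,12,13):
    d=pickle.load(open(f"f{n}.pkl","rb"));s=d["side"]["pixels"][:,:,::-1]
    r.append(np.clip(cv2.resize(s[225:262,285:345].astype(float),None,fx=6.6,fy=5.3,interpolation=cv2.INTER_CUBIC)*1.8-30,0,255))
im=np.vstack([np.hstack(r[0:2]),np.hstack(r[2:4]),np.hstack(r[4:6])]).astype(np.uint8);print(im.shape)
cv2.imwrite("pics/cmp.png",im)
```

```text
(588, 792, 3)
```

View pics/cmp.png

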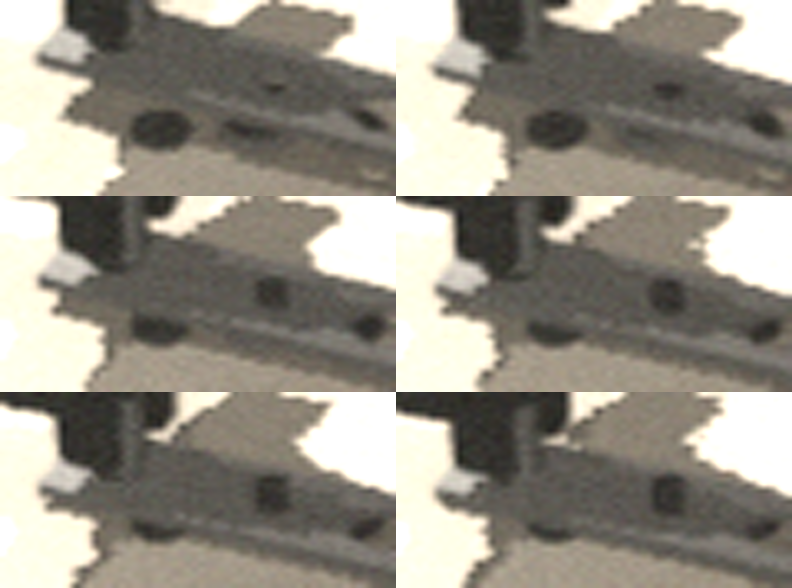

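Emit:
apply_moves:
  motion: [0.0012,0,0,0,-1,0.0025,0,0,0,-1,0.0025,0,0,0,-1]

```text
time: 14.35
position: [0.5594, 0.0745, 0.1882]
eef_rot: [180.0, 0.0, -179.7]
ft_force: [4.8, -0.2, 3.7]
opening: 0.015
```

```bash
python3 look.py 14
python3 - <<'E'
from h import *
f=pickle.load(open("f14.pkl","rb"))
w=f["wrist"]["pixels"][:,:,::-1]
a=np.clip((cv2.resize(w[145:185,300:340].astype(float),(390,390),interpolation=cv2.INTER_CUBIC)-5)*6,0,255)
s=f["side"]["pixels"][:,:,::-1]
b=np.clip(cv2.resize(s[225:262,285:345].astype(float),(390,390*37//60),interpolation=cv2.INTER_CUBIC)*1.8-30,0,255)
b=np.vstack([b,np.zeros((390-len(b),390,3))])
cv2.imwrite("pics/c14.png",np.hstack([a,b]).astype(np.uint8))
E
```

```text
{'time': 14.35, 'position': [0.5594, 0.0745, 0.1882], 'eef_rot': [179.9983, 0.0054, -179.7282], 'ft_force': [4.782, -0.1561, 3.7093], 'moment': [-0.0356, -0.5558, 0.0474], 'opening': 0.015}
pin pred [321.71935178 169.6182804 ]
crop origins 301 149 [305 223]
```

View pics/c14.png

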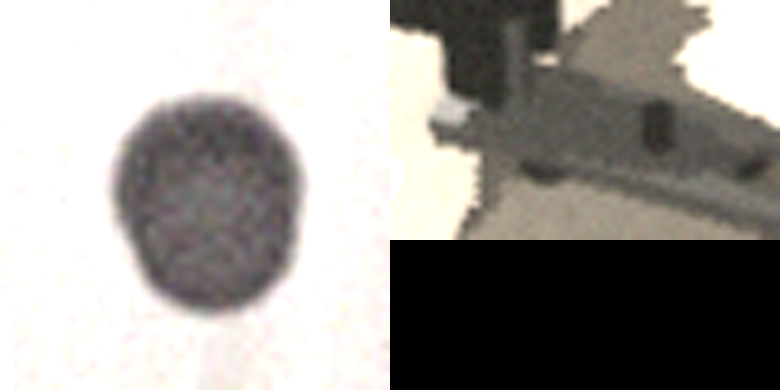

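Emit:
apply_moves:
  motion: [0.0012,0,0,0,-1,0.0025,0,0,0,-1,0.0025,0,0,0,-1]

```text
time: 14.8
position: [0.5603, 0.0744, 0.188]
eef_rot: [-180.0, -0.0, -179.7]
ft_force: [4.5, 0.2, 3.4]
opening: 0.0151
```

```bash
cat > c.py <<'E'
import sys
from h import *
n=sys.argv[1]
f=pickle.load(open(f"f{n}.pkl","rb"))
w=f["wrist"]["pixels"][:,:,::-1]
a=np.clip((cv2.resize(w[145:185,300:340].astype(float),(390,390),interpolation=cv2.INTER_CUBIC)-5)*6,0,255)
s=f["side"]["pixels"][:,:,::-1]
b=np.clip(cv2.resize(s[225:262,285:345].astype(float),(390,390*37//60),interpolation=cv2.INTER_CUBIC)*1.8-30,0,255)
b=np.vstack([b,np.zeros((390-len(b),390,3))])
cv2.imwrite(f"pics/c{n}.png",np.hstack([a,b]).astype(np.uint8))
g=w[145:185,300:340].astype(float).mean(2);m=(g<38)&(np.abs(np.arange(40)-21.5)<14)[None]
ys,xs=np.nonzero(m);print("blob rows",ys.min()+145,ys.max()+145,"cols",xs.min()+300,xs.max()+300,m.sum())
E
python3 look.py 15; python3 c.py 15; python3 c.py 14;python3 c.py 13;python3 c.py 12
```

```text
{'time': 14.8, 'position': [0.5603, 0.0744, 0.188], 'eef_rot': [-179.9968, -0.0181, -179.7268], 'ft_force': [4.467, 0.2082, 3.4304], 'moment': [-0.0421, -0.4167, 0.1143], 'opening': 0.0151}
pin pred [321.86033085 167.80695429]
crop origins 301 147 [305 223]
blob rows 155 175 cols 311 330 329
blob rows 155 177 cols 311 330 348
blob rows 156 177 cols 312 330 344
blob rows 155 177 cols 312 330 337
```

View pics/c15.png

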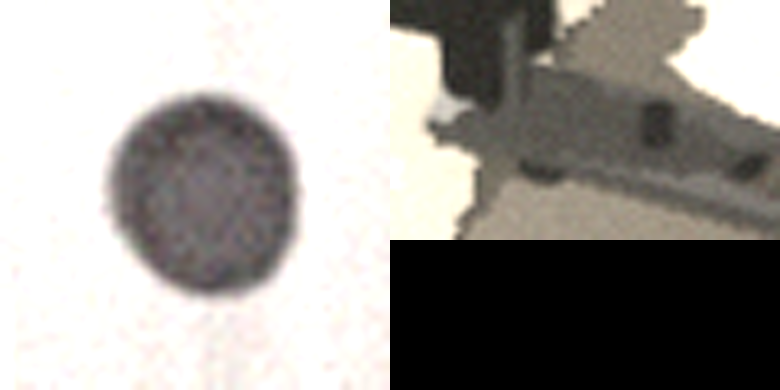

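Emit:
apply_moves:
  motion: [0.0003,0,-0.0015,0,-1,0.0006,0,-0.003,0,-1,0.0006,0,-0.003,0,-1]

```text
time: 15.25
position: [0.5607, 0.0745, 0.1869]
eef_rot: [180.0, 0.0, -179.7]
ft_force: [4.3, 0.6, 3.7]
opening: 0.0151
```

```bash
python3 look.py 16; python3 c.py 16
python3 - <<'E'
from h import *
d=pickle.load(open("f16.pkl","rb"))
sc=d["scene"]["pixels"][:,:,::-1]
pin=np.load("geo.npz")["pin"]/1000
x,y=proj(d["scene"],np.r_[pin,.18]).astype(int);print(x,y)
cv2.imwrite("pics/sc16.png",np.clip(cv2.resize(sc[y-40:y+40,x-50:x+50].astype(float)*1.5,(750,600),interpolation=cv2.INTER_CUBIC),0,255).astype(np.uint8))
E
```

```text
{'time': 15.25, 'position': [0.5607, 0.0745, 0.1869], 'eef_rot': [179.9898, 0.0081, -179.733], 'ft_force': [4.2627, 0.5866, 3.7437], 'moment': [-0.0624, -0.4549, 0.0724], 'opening': 0.0151}
pin pred [321.65195274 167.29302458]
crop origins 301 147 [305 223]
blob rows 154 174 cols 311 330 322
359 139
```

View pics/c16.png

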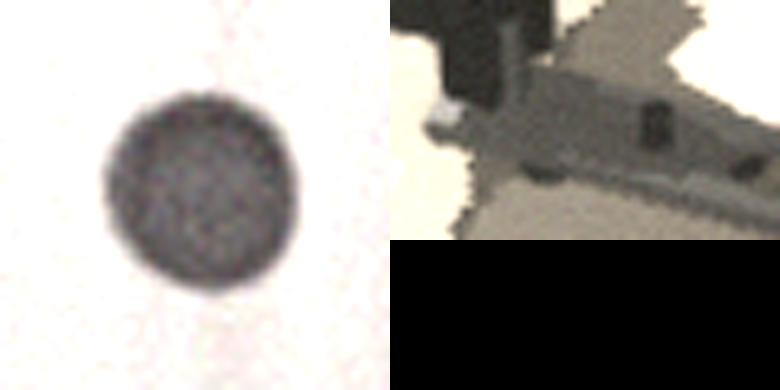

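View pics/sc16.png

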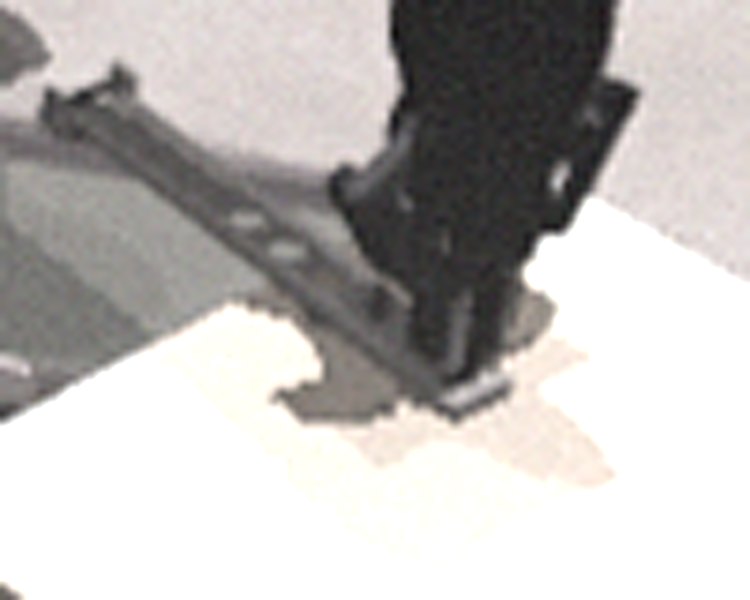

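```bash
cat > ov.py <<'E'
import sys
from h import *
n=sys.argv[1];d=pickle.load(open(f"f{n}.pkl","rb"))
pin=np.load("geo.npz")["pin"]/1000
y=np.radians(.25);u=np.array([np.cos(y),np.sin(y)]);v=np.array([-u[1],u[0]])
out=[]
for c,(x0,y0,w,h) in dict(side=(275,215,90,60),scene=(305,95,90,60)).items():
  f=d[c];k=8
  im=np.clip(cv2.resize(f["pixels"][y0:y0+h,x0:x0+w,::-1].astype(float)*1.4,None,fx=k,fy=k,interpolation=cv2.INTER_CUBIC),0,255).astype(np.uint8)
  for zt,col in((.182,(0,0,255)),(.176,(255,0,0))):
    q=[(proj(f,np.r_[pin+u*(r-190)/1000+v*l,zt])-[x0,y0]+.5)*k for r,l in((60,.015),(250,.015),(250,-.015),(60,-.015))]
    cv2.polylines(im,[np.int32(q)],True,col,1)
  cv2.imwrite(f"pics/ov{n}_{c}.png",im)
E
python3 ov.py 16
```

```text
(no output)
```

View pics/ov16_side.png

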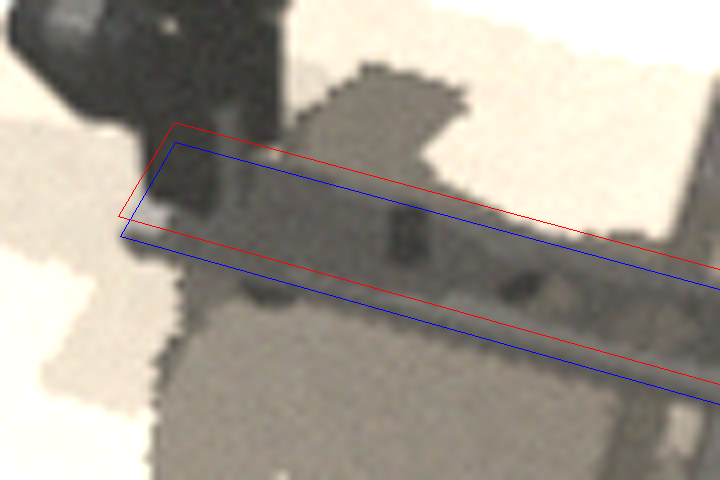

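View pics/ov16_scene.png

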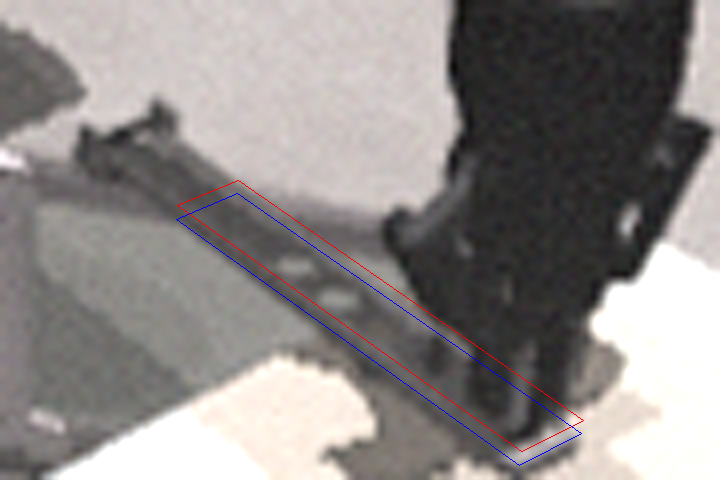

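Emit:
apply_moves:
  motion: [0.0012,0,0,0,-1,0.0025,0,0,0,-1,0.0025,0,0,0,-1]

```text
time: 15.7
position: [0.5612, 0.0745, 0.1868]
eef_rot: [180.0, -0.0, -179.7]
ft_force: [3.2, -1.3, 4.3]
opening: 0.0151
```

Emit:
apply_moves:
  motion: [0.0012,0,0,0,-1,0.0025,0,0,0,-1,0.0025,0,0,0,-1]

```text
time: 16.0
position: [0.5614, 0.0747, 0.1866]
eef_rot: [180.0, -0.1, -179.7]
ft_force: [-0.0, 0.5, 5.3]
opening: 0.0155
```

Emit:
apply_moves:
  motion: [0,0,0,0,-0.5,0,0,0,0,-0.3,0,0,0,0,-0.1,0,0,0,0,0,0,0,0,0,0]

```text
time: 16.5
position: [0.5624, 0.0745, 0.1867]
eef_rot: [180.0, -0.0, -179.7]
ft_force: [-0.6, 0.3, 0.2]
opening: 0.043
```

```bash
python3 look.py 17; python3 c.py 17;python3 ov.py 17
```

```text
{'time': 16.5, 'position': [0.5624, 0.0745, 0.1867], 'eef_rot': [179.9953, -0.0332, -179.7339], 'ft_force': [-0.5662, 0.3371, 0.2145], 'moment': [0.0473, 0.0555, -0.0225], 'opening': 0.043}
pin pred [321.81218473 163.65647301]
crop origins 301 143 [305 223]
blob rows 152 172 cols 312 331 317
```

View pics/c17.png

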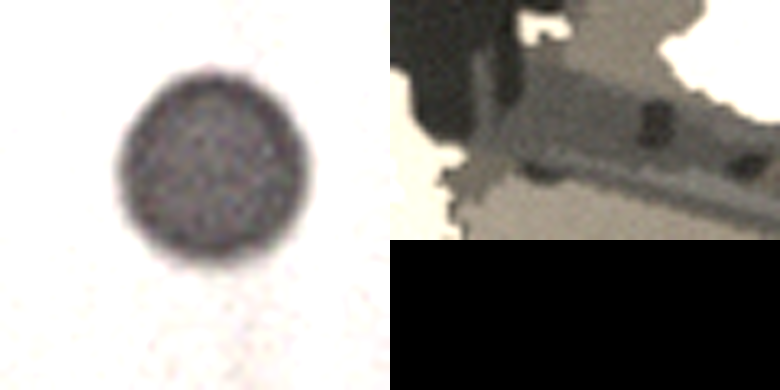

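View pics/wrist17.png

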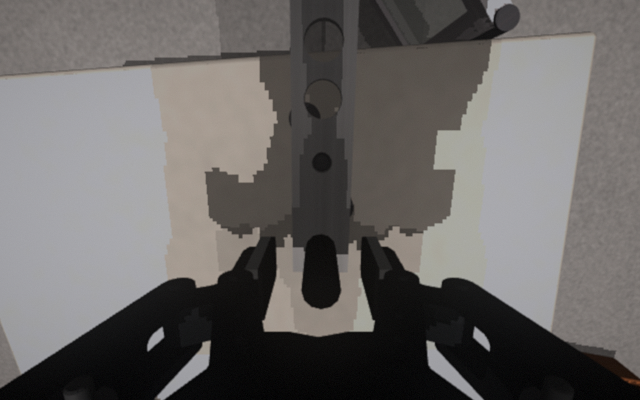

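View pics/ov17_side.png

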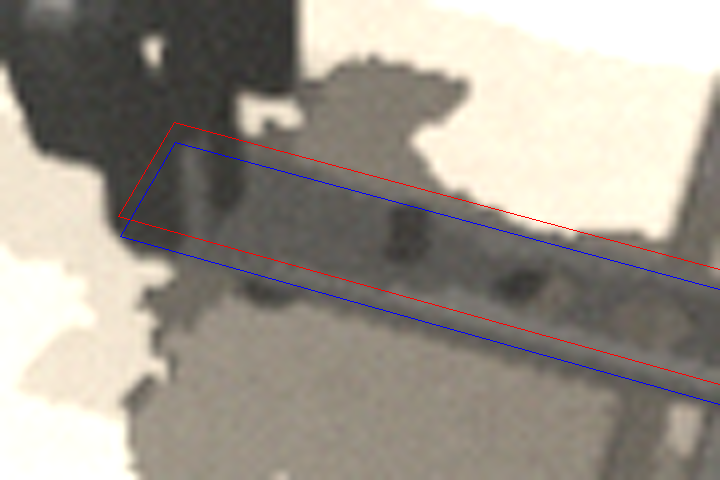

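Emit:
apply_moves:
  motion: [0,0,0.02,0,0,0,0,0.06,0,0.1,0,0,0.12,0,0.1,0,0,0.19,0,0.1,0.01,0,0.25,0,0.1,0.02,0,0.25,0,0.1]

```text
time: 17.25
position: [0.5726, 0.0746, 0.2916]
eef_rot: [180.0, 0.4, -179.7]
ft_force: [-0.2, -0.1, -0.1]
opening: 0.0467
```

```bash
python3 shot.py 18 wrist side scene; python3 ov.py 18
python3 - <<'E'
from h import *
w=pickle.load(open("f18.pkl","rb"))["wrist"]["pixels"][:,:,::-1]
cv2.imwrite("pics/w18z.png",np.clip(cv2.resize(w[0:250,220:420].astype(float)*1.5,(480,600),interpolation=cv2.INTER_CUBIC),0,255).astype(np.uint8))
E
```

```text
{'time': 17.25, 'position': [0.5726, 0.0746, 0.2916], 'eef_rot': [179.9866, 0.4415, -179.7295], 'ft_force': [-0.2159, -0.1433, -0.1091], 'moment': [-0.0084, -0.0323, 0.0212], 'opening': 0.0467}
```

View pics/w18z.png

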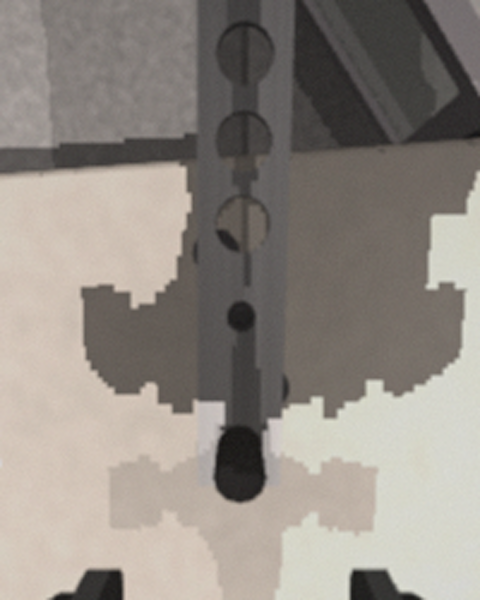

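View pics/ov18_side.png

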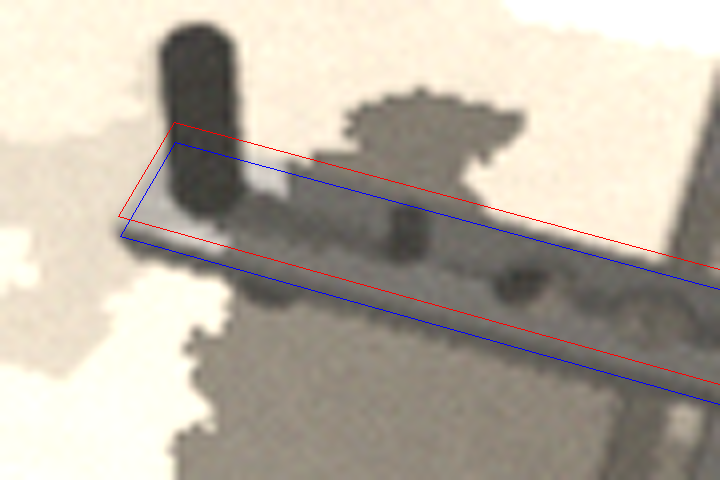

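View pics/scene18.png

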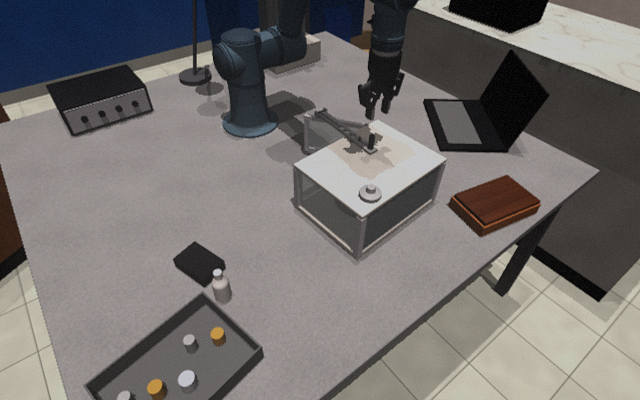

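Run:
```python
from h import *
d=pickle.load(open("f18.pkl","rb"));o=d["o"]
p=tri([(d["wrist"],(220+240/2.4,475/2.4),o),(d["side"],(275+198/8,215+50/8),None)]);print(p*1000)
p=tri([(d["wrist"],(220+241/2.4,316/2.4),o),(d["side"],(275+408/8,215+208/8),None)]);print("pin",p*1000)
d0=pickle.load(open("f0.pkl","rb"))
print("side expected grip top now",proj(d["side"],[.5616,.076,.226]))
g=d["side"]["pixels"][214:245,299].mean(1);print(np.round(g))
g=d0["side"]["pixels"][218:255,261].mean(1);print(np.round(g), proj(d["side"],[.614,.114,.226]))
```

```text
[562.49460836  75.65462628 221.12208724]
pin [516.32095287  75.73270451 190.75362335]
side expected grip top now [299.89046203 219.33858808]
[174. 175. 175. 148.  60.  47.  47.  49.  47.  45.  44.  45.  47.  49.
  46.  49.  43.  45.  49.  50.  47.  46.  47.  42.  44.  46.  43.  52.
  87. 132. 149.]
[197. 199. 196. 193. 197. 191. 169.  93.  59.  59.  55.  54.  54.  53.
  49.  50.  50.  53.  51.  54.  49.  52.  50.  51.  51.  51.  51.  52.
  50.  47.  64. 111. 155. 164. 158. 119.  70.] [260.94140393 226.73984595]
```

```bash
python3 -c "
from cell import ctrl
print(ctrl.get_obs()['time'],ctrl.job_done())"
```

```text
the job is handed in; nothing more can be done
17.4 None
```

The stay's end hole is down over the pin, the stay is released, and I handed the job in at about 17.4 s.

I gripped the black grip and eased the spring load off the pin. I then lifted the stay clear, opened the window from about 0.40 to about 0.97 rad, and lowered the end hole onto the pin. Before letting go I moved the grip until the pin carried the spring load.

**Forces:** the force on the tool at the end of each move and in each picture stayed below about 8 N. The largest was 7.6 N while opening the window.

**Last checks, arm clear of everything:**
- **Pin:** it stands up through the end hole at (516, 76) mm, with its top at 191 mm.
- **Level:** in the side view the grip's top edge is where a fully lowered, level bar puts it, within about 0.1 pixel.
- **Tool force:** after release it read about zero.
- **Other things:** the case, bottle and standard look unmoved in the scene picture.

**Checks that disagreed:**
- Triangulating the grip's top gave 221 mm where 226 mm was expected. The points were picked roughly, and I trusted the edge comparison more.
- A drawn outline of the level bar sat about 1 to 2 pixels above the real bar in the side view, close to the 2 mm calibration error.
- The pads seem to have slipped several millimetres along the grip during lifting and lowering. I therefore took the bar's height from the pictures and not from the tool height.

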